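# Put up the small loudspeakers behind the television and tidy the screwdrivers

### The job

Finish putting up the two small loudspeakers: push the tube of each stand fully home over the spigot of one of the two bases, and set one loudspeaker upright on each stand, centred and square on the platform (its long side along the platform's long side) so that no edge overhangs. Put the tools away: lay every screwdriver that is there flat on the floor of the wooden tray, side by side and in line with the tray's side walls, all with their handles at the end nearest the robot. Do not tip a loudspeaker over, and leave the remote control, the white box and the mug where they are.

Things in the scene. Friction and masses are not known exactly. Their poses are not given: they have to be found in the camera images.
- base_a: Fixed black round foot disc of a loudspeaker stand, 100 mm in diameter and 8 mm thick, with an upright steel spigot on its centre: 22 mm in diameter, rising 32 mm above the disc (40 mm above the table), top 5 mm tapered to 16 mm in diameter. Origin: centre of the disc's underside, on the table; z up.
- base_b: Fixed black round foot disc of a loudspeaker stand, 100 mm in diameter and 8 mm thick, with an upright steel spigot on its centre: 22 mm in diameter, rising 32 mm above the disc (40 mm above the table), top 5 mm tapered to 16 mm in diameter. Origin: centre of the disc's underside, on the table; z up.
- stand_1: Loose upright speaker stand, 62 mm tall, about 0.35 kg: aluminium tube (sleeve), 35 mm outside, 25 mm inside diameter, open below, under a flat black platform 68 (its x) x 96 (its y) x 10 mm, centred on it. Origin: centre of the tube's lower end; z up; platform top at z = 62 mm. Fits either base at any yaw; home, its end rests on the disc. Grip it across the platform's 68 mm.
- stand_2: Loose upright speaker stand, 62 mm tall, about 0.35 kg: aluminium tube (sleeve), 35 mm outside, 25 mm inside diameter, open below, under a flat black platform 68 (its x) x 96 (its y) x 10 mm, centred on it. Origin: centre of the tube's lower end; z up; platform top at z = 62 mm. Fits either base at any yaw; home, its end rests on the disc. Grip it across the platform's 68 mm.
- speaker_1: Loose small grey box loudspeaker (about 0.30 kg) with a round cone on its +x face: 40 mm (its x) by 64 mm (its y) and 66 mm tall, starting upright on the table. Origin: centre of its underside; z up.
- speaker_2: Loose small grey box loudspeaker (about 0.30 kg) with a round cone on its +x face: 40 mm (its x) by 64 mm (its y) and 66 mm tall, starting upright on the table. Origin: centre of its underside; z up.
- driver_1: Loose screwdriver (80 g; may be absent), lying on the table: black flat-sided handle 24 x 24 mm square and 80 mm long, then a steel shaft 6 mm in diameter and 60 mm long; 140 mm over all. Origin: centre of the handle (so 12 mm above what it lies on; close to its balance point); x points along the shaft, from handle to tip.
- driver_1_tip (a point): Tip of driver_1's shaft, 100 mm along its x from its origin (absent when the screwdriver is).
- driver_2: Loose screwdriver (80 g; may be absent), lying on the table: black flat-sided handle 22 x 22 mm square and 80 mm long, then a steel shaft 6 mm in diameter and 60 mm long; 140 mm over all. Origin: centre of the handle (so 11 mm above what it lies on; close to its balance point); x points along the shaft, from handle to tip.
- driver_2_tip (a point): Tip of driver_2's shaft, 100 mm along its x from its origin (absent when the screwdriver is).
- driver_3: Loose screwdriver (80 g; may be absent), lying on the table: black flat-sided handle 20 x 20 mm square and 80 mm long, then a steel shaft 6 mm in diameter and 60 mm long; 140 mm over all. Origin: centre of the handle (so 10 mm above what it lies on; close to its balance point); x points along the shaft, from handle to tip.
- driver_3_tip (a point): Tip of driver_3's shaft, 100 mm along its x from its origin (absent when the screwdriver is).
- driver_4: Loose screwdriver (80 g; may be absent), lying on the table: black flat-sided handle 18 x 18 mm square and 80 mm long, then a steel shaft 6 mm in diameter and 60 mm long; 140 mm over all. Origin: centre of the handle (so 9 mm above what it lies on; close to its balance point); x points along the shaft, from handle to tip.
- driver_4_tip (a point): Tip of driver_4's shaft, 100 mm along its x from its origin (absent when the screwdriver is).
- tray: Fixed open wooden tray, 210 mm (its x) by 260 mm (its y), 18 mm high over all, walls and floor 5 mm thick (inside 200 x 250 mm), no dividers. Origin: centre of its underside, on the table. Its x axis points away from the robot, to within 0.2 rad; the near end is its -x end.
- remote: Bystander: black remote control, 150 x 42 x 18 mm, lying on the table; origin: centre of its underside.
- switch_box: Bystander: white signal switch box, 100 x 70 x 28 mm; origin: centre of its underside.
- mug: Bystander: white mug, 80 mm in diameter, 90 mm tall; origin: centre of its underside.
Things that resemble listed ones, but are neither listed nor needed, are in the scene too. Leave any red or turquoise look-alike of the speaker_1 alone.

How it is judged:
By the outcome, as a careful person would: the job done as asked, in the order asked, and still so for the second after the job is handed in, with the robot touching nothing.
Of driver_1, driver_2, driver_3, driver_4 only 2 to 4 are there at a start; the rules pass over those that are not, and their reading is None.
At some moment in a run one of driver_1, driver_2, driver_3, driver_4 may be knocked a few centimetres aside while the robot is not near it.
It also fails if it takes over 210 s, if anything falls off the work surface, if the arm or the gripper's body presses on something with over 40 N, if the wrist force passes 120 N, or if a joint passes its speed limit or range.

### The arm

A 6-joint arm with a two-finger parallel gripper is mounted at the origin on the work surface. World frame = base frame: x ahead of the robot, y to its left, z up, the work surface at z = 0. Lengths are in mm, angles in rad, forces in N, time in s.
With the tool pointing down it reaches from about 275 to 750 mm from the base axis. Payload 10.2 kg.
Tool frame: the origin (TCP) lies at the very end of the fingers, on their centre line; the grasp point (between the pads) lies 19 mm behind it; z points along the fingers, y is the line along which they close (so a half turn about z gives the same grasp; the last joint's range is limited). The gripper opens to 85 mm and grips with 20 to 120 N. Pads are 22 mm wide; open, the fingers measure 114 mm over their backs; the gripper's body (76 mm by 85 mm) begins 54 mm behind the grasp point. The pads swing forward as they close: fully open they stand 13 mm farther back than shut.
Start: joints at [1.052, 0.313, 1.498, -0, 1.331, -0.223], TCP at [153.053, 502.201, 198.194] pointing down, gripper open.
Joint ranges: [-2.94, 2.94], [-0.97, 2.17], [0.19, 2.56], [-1.23, 4.37], [0.02, 3.11], [-2.88, 2.88]. Speed limits (rad/s): [2.39, 2.39, 3.01, 3.14, 3.14, 3.14].

### API

Orientations are given as a unit quaternion [w, x, y, z].
In Python, from rig import ctrl gives the robot as it stands.
- The arm moves only by the shell command python3 -m inch 'ROWS' [OPENING] [FORCE]. ROWS is text: rows parted by semicolons, each of 6 numbers parted by spaces: the shift along the tool's x, y, z in mm, then the turn, a rotation vector about the tool's x, y, z in units of 6 degrees (1.0 is 6 degrees). A call has exactly 10 rows; each row shifts and turns the commanded pose from where the row before left it, along the tool's axes as they then stand; what a row does not reach is not made up. A row lasts 1/12 s, in which the tool goes at most 41.7 mm and 7.16 degrees, less where a joint would pass 70% of its speed; a pose out of reach is approached as far as the arm can. A call with a gripper value outside its range is refused whole. OPENING is the opening, from 0 (shut) to 1 (fully open), set as the call begins (- or left out, the last holds). The fingers move at their own pace and stop on an object; FORCE is the grip in N (left out, the last holds). Time passes only in rows, so rows that do not move let the fingers close, or fill a call up. It gives the time, the measured TCP pose, the force, the opening and the grip force at its end, in the units of the state.
- ctrl.sense(): the state, without advancing time (a new reading comes with each control period).
- ctrl.capture(name): name is "scene" or "top" or "wrist"; returns a dict with "image" (384x512x3 uint8, red, green, blue), "intrinsics" (3x3 intrinsics, pixels), "D" ([k1, k2, p1, p2, k3] as OpenCV has them; the pictures are not rectified), "rvec" (rotation vector, rad) and "tvec" (3), from world to camera coordinates, as OpenCV has them. Camera axes: x right, y down, z forward; pixel columns grow to the right and rows downward; lengths in mm; the calibration is good to about 2 mm. A picture is of the moment at which its call begins. There is no depth.
- ctrl.finish_job(): hands the job in; it is judged then, once.
The state is a dict: "time_s": time; "joints": joint angles; "dq": joint speeds; "tau": joint torques, N m; "eef_pos": TCP position; "ee_rot": TCP orientation; "force": force on the tool from outside, world axes, zero at the start; "wrist_torque": the same for the moment, N m; "grip_width": opening from 0.0 (shut) to 1.0 (fully open); "grip_force": force on a finger pad.
Only numpy, scipy, OpenCV 4.12 (cv2) and the standard library are available. Lean on these libraries where they do the work, as an engineer would, in place of code of your own. Each camera call takes 0.05 s, during which the arm holds its last target. There are 200 camera calls.

## Working session

There is one attempt and no reset: what is moved stays moved. The work goes in short steps, Python scripts to look and compute and a shell command to move; the robot and the scene stay as the last step left them, time stands still between calls to the robot, and variables do not carry over. Pictures are saved under pics/ and viewed, at most 14 in all, crops included, and the job is handed in when it is done.

```bash
ls; mkdir -p pics; cat > h.py <<'E'
import numpy as np,cv2,sys
from rig import ctrl
def grab(cam,name):
    c=ctrl.capture(cam); im=cv2.cvtColor(c['image'],cv2.COLOR_RGB2BGR)
    np.savez('pics/'+name+'.npz',im=im,K=c['intrinsics'],D=c['D'],r=c['rvec'],t=c['tvec']); return im
def show(name,out,box=None,s=None):
    im=np.load('pics/'+name+'.npz')['im']
    x0,y0,x1,y1=box or (0,0,512,384)
    s=s or min(800/(x1-x0),600/(y1-y0))
    o=cv2.resize(im[y0:y1,x0:x1],None,fx=s,fy=s,interpolation=cv2.INTER_CUBIC)
    cv2.imwrite('pics/'+out+'.png',o)
def px2w(name,uv,z):
    d=np.load('pics/'+name+'.npz'); R=cv2.Rodrigues(d['r'])[0]; t=d['t'].reshape(3)
    uv=np.array(uv,float).reshape(-1,1,2)
    n=cv2.undistortPoints(uv,d['K'],d['D']).reshape(-1,2)
    C=-R.T@t; rays=np.c_[n,np.ones(len(n))]@R
    z=np.broadcast_to(z,len(n))
    return C+rays*((z-C[2])/rays[:,2])[:,None]
def w2px(name,P):
    d=np.load('pics/'+name+'.npz')
    return cv2.projectPoints(np.array(P,float).reshape(-1,1,3),d['r'],d['t'],d['K'],d['D'])[0].reshape(-1,2)
E
python3 - <<'E'
from h import *
for c in ('top','scene'):
    grab(c,c+'0'); show(c+'0',c+'0')
    d=np.load('pics/'+c+'0.npz'); R=cv2.Rodrigues(d['r'])[0]; print(c,(-R.T@d['t'].reshape(3)).round(),d['K'][0,0])
s=ctrl.sense(); print(s['eef_pos'],s['ee_rot'],s['force'],s['grip_width'],s['time_s'])
E
```

```text
pics
top [ 326.   24. 1454.] 458.21172159791195
scene [1207.   24.  702.] 399.01892693055
[152.91943952 501.96337866 197.7131324 ] [-2.04614296e-04  1.47351017e-01  9.89084097e-01 -5.34164441e-04] [-1.50384425  0.19206589  0.22437394] 0.9964417012176219 0.1
```

View pics/top0.png

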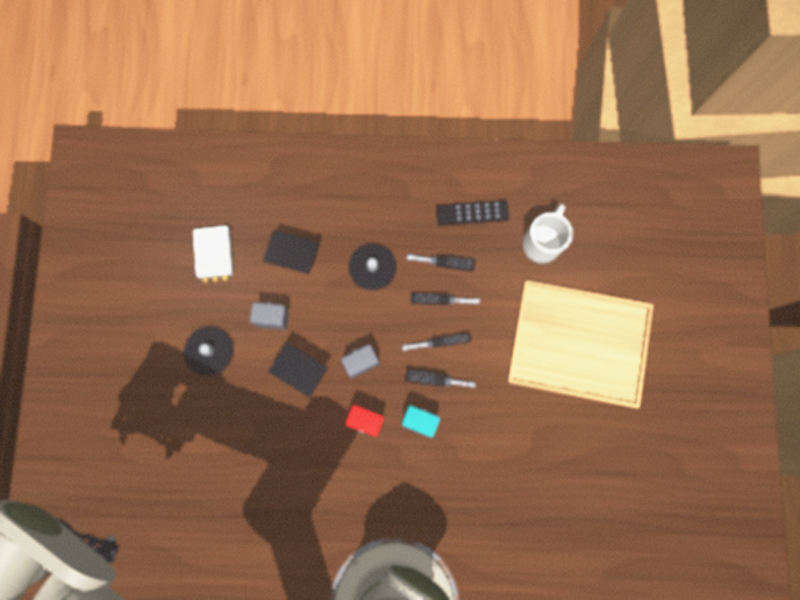

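View pics/scene0.png

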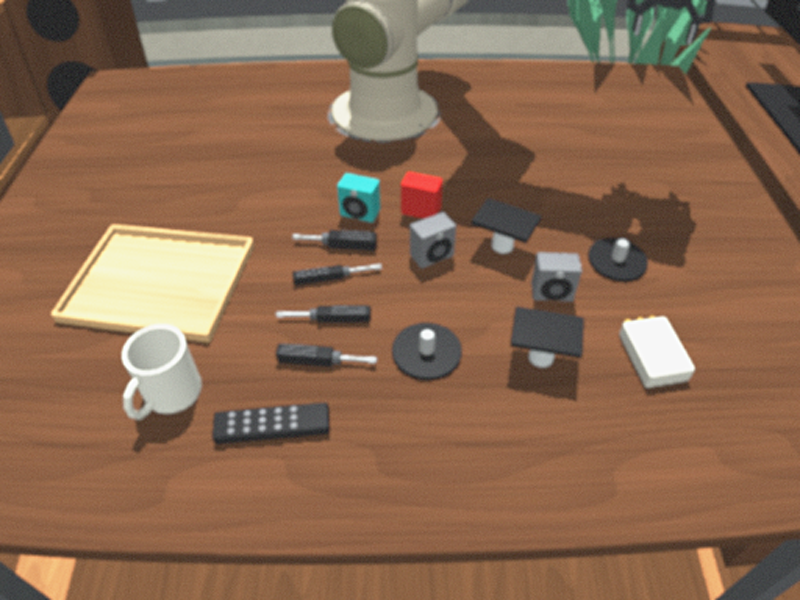

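Top view: bases at about (208,350) and (372,266), platforms at (292,250) and (299,364), grey speakers at (269,315) and (360,361), four drivers near x 405–480, and the tray at (581,344). I'll enlarge for corners.

```bash
python3 - <<'E'
from h import *
show('top0','top0a',(110,135,260,255),5)
show('top0','top0b',(250,150,425,270),4.5)
E
```

```text
(no output)
```

View pics/top0a.png

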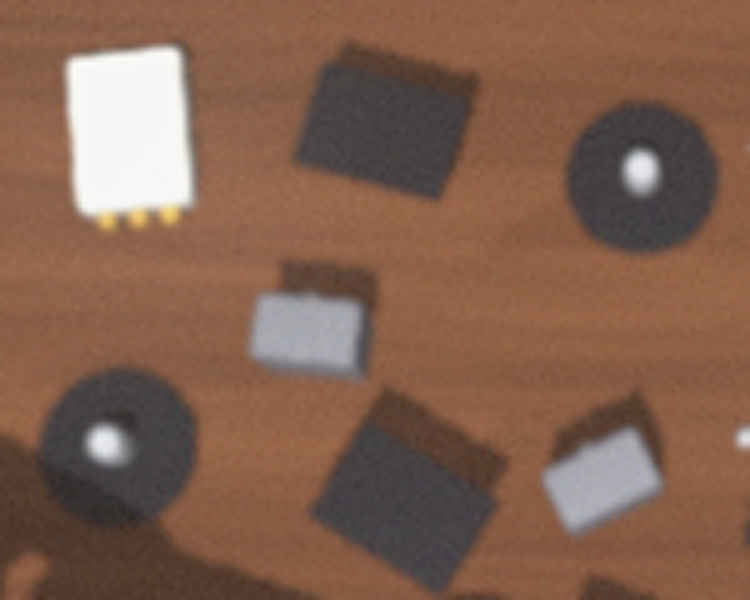

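View pics/top0b.png

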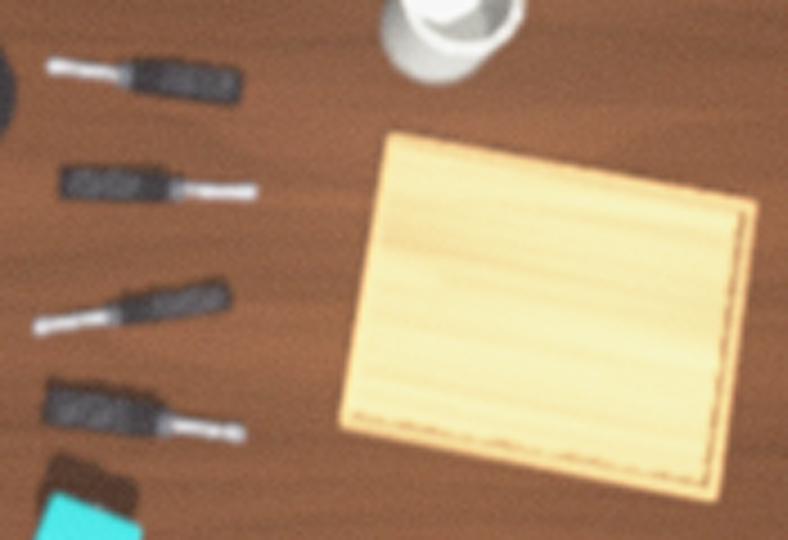

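Crops: platform, speaker, disc, driver and tray corners can be read; computing positions.

```bash
cat > m.py <<'E'
from h import *
A=lambda p,o=(110,135),s=5:(np.array(p,float)+.5)/s-.5+np.array(o)
B=lambda p:A(p,(250,150),4.5)
def rect(P):
    P=P[:,:2];e=[np.linalg.norm(P[(i+1)%4]-P[i]) for i in range(4)]
    l=(P[1]-P[0])+(P[2]-P[3]); return P.mean(0).round(1),np.degrees(np.arctan2(l[1],l[0])).round(1),np.round(e,1)
E
python3 - <<'E'
from m import *
n='top0'
print('platA',rect(px2w(n,A([(328,60),(472,92),(440,198),(294,160)]),62)))
print('platB',rect(px2w(n,A([(374,420),(497,500),(440,593),(311,512)]),62)))
print('spkA',rect(px2w(n,A([(258,293),(363,300),(356,368),(250,356)]),66)))
print('spkB',rect(px2w(n,A([(542,480),(635,428),(663,488),(577,533)]),66)))
for c in ((642,178),(119,447)): print('base',px2w(n,A([c]),8).round(1))
print('spig',px2w(n,A([(640,166),(103,440)]),40).round(1))
print('tray',rect(px2w(n,B([(386,132),(758,202),(716,501),(340,428)]),18)))
for h0,h1,t in (((130,73),(242,84),(48,66)),((175,188),(60,183),(257,192)),((120,308),(232,293),(36,327)),((165,415),(45,402),(245,434))):
    p=px2w(n,B([h0,h1,t]),[14,14,11])[:,:2]
    c=(p[0]+p[1])/2; a=p[2]-p[1]; print('drv',c.round(1),np.degrees(np.arctan2(a[1],a[0])).round(1),np.linalg.norm(p[0]-p[1]).round(1),np.linalg.norm(a).round(1),'mid+30',)
E
python3 -m inch '0 0 0 0 0 0;0 0 0 0 0 0;0 0 0 0 0 0;0 0 0 0 0 0;0 0 0 0 0 0;0 0 0 0 0 0;0 0 0 0 0 0;0 0 0 0 0 0;0 0 0 0 0 0;0 0 0 0 0 0' 1 40
```

```text
platA (array([673. , 224.7]), np.float64(-102.1), array([92.6, 70.4, 94. , 67.1]))
platB (array([437.8, 198.9]), np.float64(-120.6), array([90. , 65. , 92.7, 66.8]))
spkA (array([543.6, 264.2]), np.float64(-93.5), array([64.4, 42.2, 65. , 39.2]))
spkB (array([455.3,  78.9]), np.float64(-59.7), array([64.5, 40.4, 58.5, 38.6]))
base [[658.1  64.1   8. ]]
base [[474.1 387.3   8. ]]
spig [[658.5  64.8  40. ]
 [474.9 389.4  40. ]]
tray (array([ 510.3, -362. ]), np.float64(-99.2), array([264.6, 212.8, 260.9, 213.2]))
drv [ 672.4 -106.3] 86.0 80.6 139.5 mid+30
drv [592.9 -58.8] -90.7 81.7 140.3 mid+30
drv [ 512.  -101.5] 101.5 79.7 140.0 mid+30
drv [434.8 -53.1] -97.2 84.0 141.0 mid+30
time_s: 0.93
eef_pos: [153.1, 502.2, 198.2]
ee_rot: [0.0, 0.147, 0.989, 0.0]
force: [-0.3, -0.1, 0.9]
grip_width: 0.999
grip_force: 0.0
```

```bash
cat > plan.py <<'E'
import sys,numpy as np
from rig import ctrl
from scipy.spatial.transform import Rotation as R
def plan(x,y,z,psi=None,s=None):
    s=s or ctrl.sense(); q=s['ee_rot']; r=R.from_quat([q[1],q[2],q[3],q[0]]); M=r.as_matrix(); p=np.array(s['eef_pos'])
    d=np.array([x,y,z])-p; now=np.degrees(np.arctan2(M[1,1],M[0,1]))
    print('at',p.round(1),'psi %.1f'%now,'t',round(s['time_s'],1),'tool shift',(M.T@d).round(1),'len %.0f'%np.linalg.norm(d),'F',np.round(s['force'],1),'w %.3f'%s['grip_width'])
    if psi is None: psi=now
    a=np.radians(psi); T=np.array([[-np.sin(a),np.cos(a),0],[np.cos(a),np.sin(a),0],[0,0,-1]]).T
    print(' turn units',(r.inv()*R.from_matrix(T)).as_rotvec().round(4)*180/np.pi/6,' shift if turned first',(T.T@d).round(1))
if __name__=='__main__': plan(*map(float,sys.argv[1:]))
E
python3 plan.py 430 360 230 -31; python3 -c "
from h import *
im=grab('wrist','w0'); show('w0','w0')"
```

```text
at [153.1 502.2 198.2] psi 73.1 t 0.9 tool shift [-306.4  -55.3  -31.8] len 313 F [-0.3 -0.1  0.9] w 0.999
 turn units [ 9.54929659e-04 -0.00000000e+00  1.73415226e+01]  shift if turned first [ 20.7 310.6 -31.8]
```

View pics/w0.png

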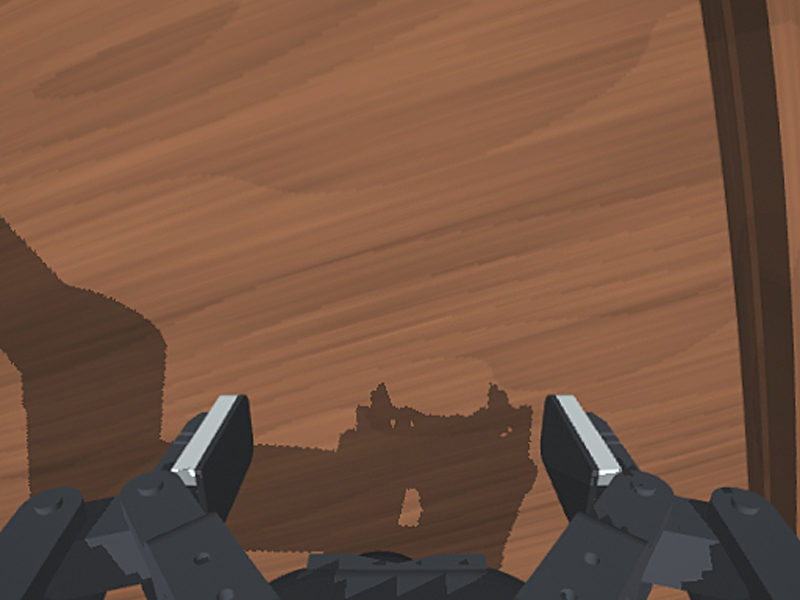

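Wrist view: pads at the bottom, the camera looks ahead of the gripper over the table. Moving toward base_b / stand B.

```bash
python3 -m inch '-30.6 -5.5 -3.2 0 0 0;-30.6 -5.5 -3.2 0 0 0;-30.6 -5.5 -3.2 0 0 0;-30.6 -5.5 -3.2 0 0 0;-30.6 -5.5 -3.2 0 0 0;-30.6 -5.5 -3.2 0 0 0;-30.6 -5.5 -3.2 0 0 0;-30.6 -5.5 -3.2 0 0 0;-30.6 -5.5 -3.2 0 0 0;-30.6 -5.5 -3.2 0 0 0' >/dev/null
python3 -m inch '0 0 0 0 0 1;0 0 0 0 0 1;0 0 0 0 0 1;0 0 0 0 0 1;0 0 0 0 0 1;0 0 0 0 0 1;0 0 0 0 0 1;0 0 0 0 0 1;0 0 0 0 0 1;0 0 0 0 0 1' >/dev/null
python3 -m inch '0 0 0 0 0 1;0 0 0 0 0 1;0 0 0 0 0 1;0 0 0 0 0 1;0 0 0 0 0 1;0 0 0 0 0 1;0 0 0 0 0 1;0 0 0 0 0 .3;0 0 0 0 0 0;0 0 0 0 0 0'
python3 plan.py 437.8 198.9 200 -30.6
python3 - <<'E'
from h import *
grab('wrist','w1'); show('w1','w1')
d=np.load('pics/w1.npz'); R=cv2.Rodrigues(d['r'])[0]; print((-R.T@d['t'].reshape(3)).round(),'fwd',R[2].round(2),'up',(-R[1]).round(2))
print(w2px('w1',[[474,387,40],[474,388,8],[543.6,264.2,66],[437.8,198.9,62]]).round()*800/512)
E
```

```text
time_s: 3.48
eef_pos: [429.7, 360.4, 230.2]
ee_rot: [-0.0, 0.869, 0.495, -0.0]
force: [0.1, 0.0, -0.4]
grip_width: 1.003
grip_force: 0.0
at [429.7 360.4 230.2] psi -30.7 t 3.5 tool shift [-134.8   89.3   30.2] len 164 F [ 0.1  0.  -0.4] w 1.003
 turn units [-0.          0.         -0.01050423]  shift if turned first [-134.9   89.2   30.2]
[469. 429. 406.] fwd [-0.16 -0.27 -0.95] up [ 0.49  0.82 -0.31]
[[432.8125 181.25  ]
 [428.125  176.5625]
 [606.25   287.5   ]
 [512.5    421.875 ]]
```

View pics/w1.png

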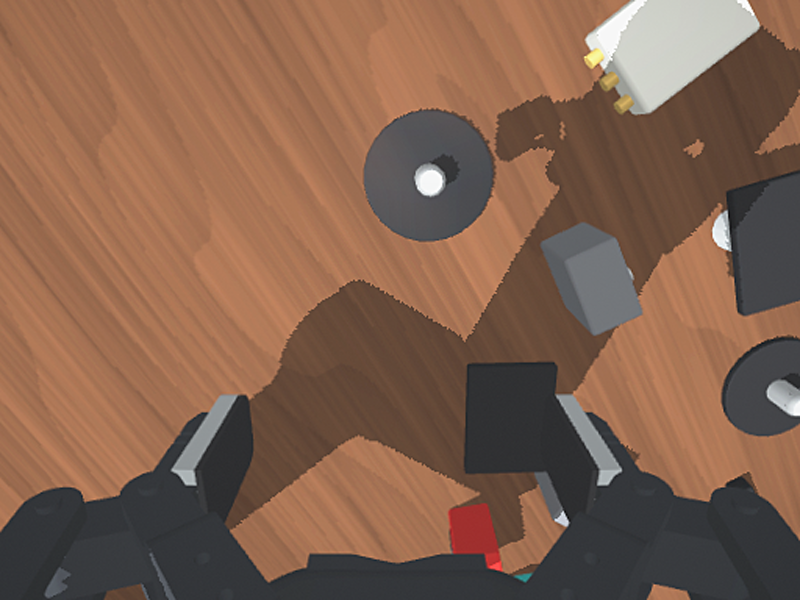

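Wrist view: base_b disc centre (429,175), spigot top (430,181), platform B left corners (467,364),(465,473) and (556,362); speaker A top face (564,264)-(622,237)-(641,315)-(595,334).

```bash
python3 - <<'E'
from m import *
W=lambda p:A(p,(0,0),800/512)
n='w1'
print(px2w(n,W([(429.5,175)]),8).round(1),px2w(n,W([(430,182)]),40).round(1))
p=px2w(n,W([(556,362),(467,364),(465,473)]),62)[:,:2]; a=p[2]-p[1];b=p[0]-p[1]
print(p.round(1),np.linalg.norm(a),np.linalg.norm(b),np.degrees(np.arctan2(a[1],a[0])),np.degrees(np.arctan2(b[1],b[0])),'c',p[1]+a/np.linalg.norm(a)*34+b/np.linalg.norm(b)*48,p[1]+b/np.linalg.norm(b)*34+a/np.linalg.norm(a)*48)
print(rect(px2w(n,W([(564,264),(612,236),(641,315),(595,334)]),66)))
E
python3 -m inch '-13.5 8.9 0 0 0 0;-13.5 8.9 0 0 0 0;-13.5 8.9 0 0 0 0;-13.5 8.9 0 0 0 0;-13.5 8.9 0 0 0 0;-13.5 8.9 0 0 0 0;-13.5 8.9 0 0 0 0;-13.5 8.9 0 0 0 0;-13.5 8.9 0 0 0 0;-13.5 8.9 0 0 0 0'
```

```text
[[475.1 389.3   8. ]] [[472.5 388.1  40. ]]
[[488.6 228.3]
 [430.6 261.2]
 [383.5 176.1]] 97.32899410405501 66.69332950738928 -118.95176319312165 -29.547939389746862 c [455.88182895 207.79687709] [436.92559802 202.45061393]
(array([541.7, 265.2]), np.float64(-2.2), array([37.2, 64.4, 35.3, 59.4]))
time_s: 4.37
eef_pos: [437.2, 198.1, 230.3]
ee_rot: [0.0, 0.869, 0.495, 0.0]
force: [-0.4, -0.5, -0.6]
grip_width: 1.001
grip_force: 0.0
```

```bash
python3 -m inch '2.5 -1.5 20 0 0 -.15;0 0 30 0 0 0;0 0 30 0 0 0;0 0 30 0 0 0;0 0 30 0 0 0;0 0 20 0 0 0;0 0 20 0 0 0;0 0 10 0 0 0;0 0 10 0 0 0;0 0 0 0 0 0'
python3 -m inch '0 0 0 0 0 0;0 0 0 0 0 0;0 0 0 0 0 0;0 0 0 0 0 0;0 0 0 0 0 0;0 0 0 0 0 0;0 0 0 0 0 0;0 0 0 0 0 0;0 0 0 0 0 0;0 0 0 0 0 0' 0 50
python3 -m inch '0 0 -10 0 0 0;0 0 -10 0 0 0;0 0 -10 0 0 0;0 0 -15 0 0 0;0 0 -15 0 0 0;0 0 0 0 0 0;0 0 0 0 0 0;0 0 0 0 0 0;0 0 0 0 0 0;0 0 0 0 0 0'
python3 plan.py 473.5 388.4 90; python3 -c "
from h import *
grab('wrist','w2'); show('w2','w2')"
```

```text
time_s: 5.2
eef_pos: [436.6, 201.7, 29.1]
ee_rot: [-0.0, 0.865, 0.501, -0.001]
force: [0.1, -0.1, -0.9]
grip_width: 0.997
grip_force: 0.0
time_s: 6.03
eef_pos: [437.2, 201.8, 30.2]
ee_rot: [0.0, 0.865, 0.501, -0.0]
force: [-0.3, 0.6, -0.4]
grip_width: 0.002
grip_force: 0.0
time_s: 6.87
eef_pos: [436.8, 201.7, 89.6]
ee_rot: [-0.0, 0.865, 0.501, -0.001]
force: [-0.0, -0.5, -0.2]
grip_width: 0.0
grip_force: 0.0
at [436.8 201.7  89.6] psi -29.9 t 6.9 tool shift [180.2 -61.1  -0.5] len 190 F [-0.  -0.5 -0.2] w 0.000
 turn units [-0.0095493   0.00763944  0.        ]  shift if turned first [180.2 -61.1  -0.4]
```

View pics/w2.png

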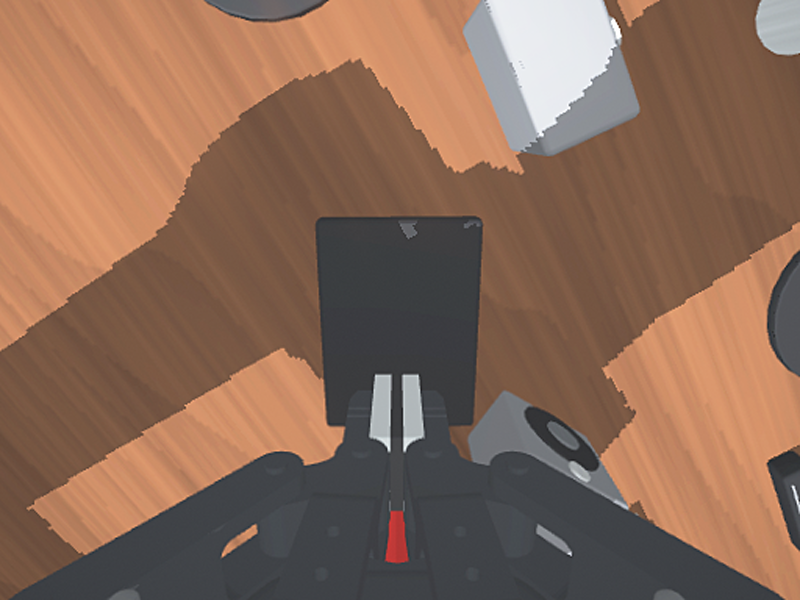

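The fingers shut to zero without holding the stand; platform corners at (317,217),(482,217),(473,425),(328,425). Checking its pose.

```bash
python3 - <<'E'
from m import *
W=lambda p:A(p,(0,0),800/512)
n='w2'
for z in (55,62,70,80): print(z,rect(px2w(n,W([(317,217),(482,217),(473,425),(328,425)]),z)))
grab('scene','s1'); show('s1','s1',(240,80,470,260))
print(ctrl.sense()['grip_width'],ctrl.sense()['grip_force'])
E
```

```text
55 (array([435.3, 198.2]), np.float64(-29.9), array([68.3, 98.9, 69. , 98.9]))
62 (array([436.7, 200.6]), np.float64(-29.9), array([66. , 95.6, 66.7, 95.6]))
70 (array([438.2, 203.4]), np.float64(-29.9), array([63.4, 91.9, 64.1, 91.9]))
80 (array([440.1, 206.8]), np.float64(-29.9), array([60.2, 87.2, 60.8, 87.2]))
-0.0013873808866307802 0.0
```

View pics/s1.png

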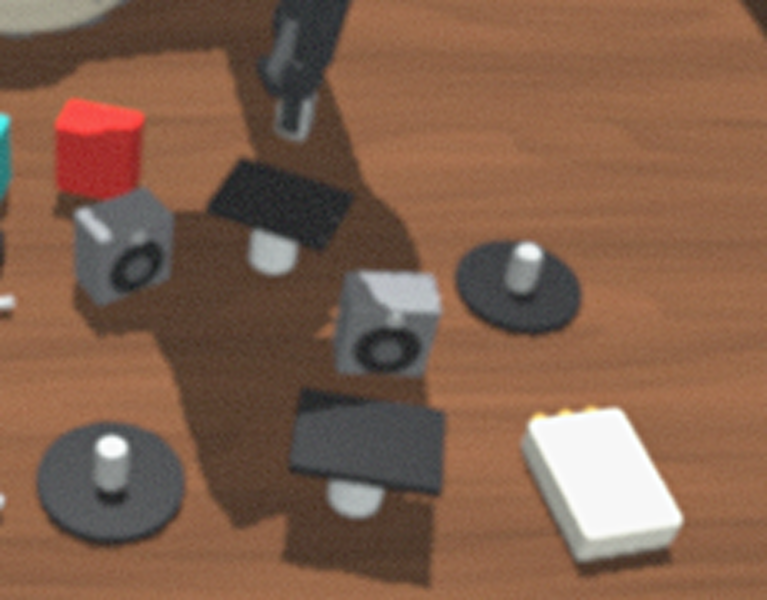

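```bash
python3 - <<'E'
from h import *
p=ctrl.sense()['eef_pos']; print(p)
print((w2px('s1',[p,[436.7,200.6,62],[430,200,130],[400,200,90]])-[240,80])*767/230)
print((w2px('w2',[p])*800/512).round(), w2px('w2',[[*p[:2],109],[*p[:2],62]])*800/512)
E
```

```text
[436.97903026 201.72217404  89.77822133]
[[285.50450182 166.75744616]
 [279.62597149 195.60912373]
 [288.35237714 116.78355634]
 [276.68325378 136.02339031]]
[[399. 352.]] [[399.70887675 375.73776663]
 [399.08138169 325.66283048]]
```

The fingertips show about 20 mm above the reported TCP (both cameras), and open pads sit 13 mm farther back, so they closed above the platform. Retry lower.

```bash
python3 -m inch '-.5 0 0 0 0 0;0 0 0 0 0 0;0 0 0 0 0 0;0 0 0 0 0 0;0 0 0 0 0 0;0 0 0 0 0 0;0 0 0 0 0 0;0 0 0 0 0 0;0 0 0 0 0 0;0 0 0 0 0 0' 1 50
python3 -m inch '0 0 10 0 0 0;0 0 10 0 0 0;0 0 10 0 0 0;0 0 10 0 0 0;0 0 10 0 0 0;0 0 10 0 0 0;0 0 7 0 0 0;0 0 6 0 0 0;0 0 4 0 0 0;0 0 0 0 0 0'
python3 -m inch '0 0 0 0 0 0;0 0 0 0 0 0;0 0 0 0 0 0;0 0 0 0 0 0;0 0 0 0 0 0;0 0 0 0 0 0;0 0 0 0 0 0;0 0 0 0 0 0;0 0 0 0 0 0;0 0 0 0 0 0' 0 50
```

```text
time_s: 7.8
eef_pos: [436.9, 201.3, 90.2]
ee_rot: [0.0, 0.865, 0.501, -0.0]
force: [-0.0, 0.5, -0.8]
grip_width: 0.995
grip_force: 0.0
time_s: 8.63
eef_pos: [436.6, 201.3, 12.5]
ee_rot: [-0.0, 0.865, 0.501, -0.001]
force: [-0.1, -0.9, 0.3]
grip_width: 0.995
grip_force: 0.0
time_s: 9.47
eef_pos: [437.5, 201.5, 14.0]
ee_rot: [0.0, 0.865, 0.501, 0.001]
force: [-0.4, -0.7, 6.0]
grip_width: 0.778
grip_force: 55.5
```

```bash
python3 -m inch '0 0 -5 0 0 0;0 0 -10 0 0 0;0 0 -10 0 0 0;0 0 -15 0 0 0;0 0 -15 0 0 0;0 0 -10 0 0 0;0 0 0 0 0 0;0 0 0 0 0 0;0 0 0 0 0 0;0 0 0 0 0 0'
python3 plan.py 473.5 388.8 75; python3 - <<'E'
from h import *
grab('wrist','w3'); show('w3','w3')
E
```

```text
time_s: 10.3
eef_pos: [436.4, 201.2, 77.5]
ee_rot: [-0.0, 0.865, 0.501, -0.001]
force: [-0.5, 0.9, -2.7]
grip_width: 0.771
grip_force: 57.5
at [436.4 201.2  77.5] psi -29.9 t 10.3 tool shift [181.1 -61.2   2.3] len 191 F [-0.5  0.9 -2.7] w 0.771
 turn units [-0.01145916  0.0095493   0.        ]  shift if turned first [181.1 -61.2   2.5]
```

View pics/w3.png

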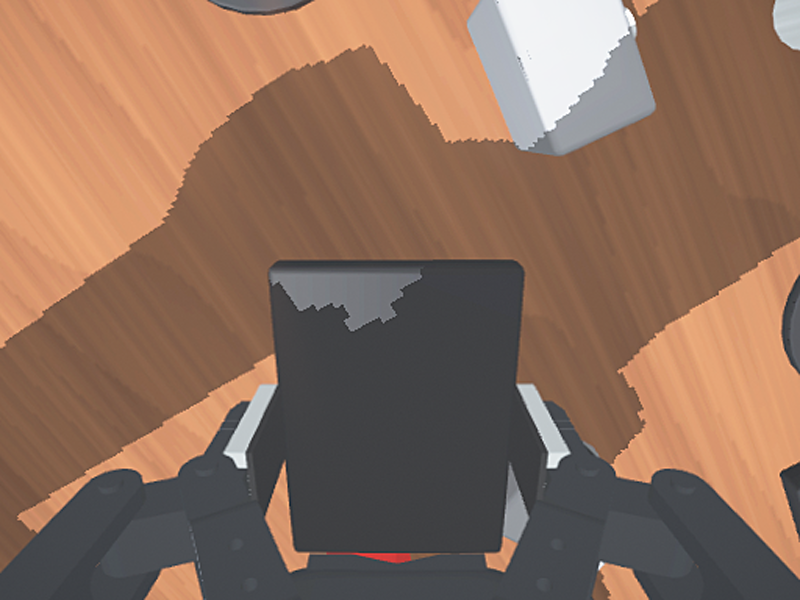

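Held: platform top corners (270,264),(524,264),(502,551),(295,551); computing the offset to the TCP.

```bash
python3 - <<'E'
from m import *
W=lambda p:A(p,(0,0),800/512)
for z in (122,126,130): print(z,rect(px2w('w3',W([(270,264),(524,264),(502,551),(295,551)]),z)))
E
python3 -m inch '18 -6 0 0 0 0;18 -6 0 0 0 0;18 -6 0 0 0 0;18 -6 0 0 0 0;18 -6 0 0 0 0;18 -6 0 0 0 0;18 -6 0 0 0 0;18 -6 0 0 0 0;18 -6 0 0 0 0;18 -6 0 0 0 0'
python3 plan.py 473.5 388.8 75
```

```text
122 (array([434.3, 198.9]), np.float64(-29.9), array([67.6, 97.8, 68.7, 97.9]))
126 (array([435.6, 201. ]), np.float64(-29.9), array([65.5, 94.8, 66.6, 94.9]))
130 (array([436.8, 203.2]), np.float64(-29.9), array([63.5, 91.9, 64.5, 91.9]))
time_s: 11.18
eef_pos: [474.2, 388.1, 77.3]
ee_rot: [-0.0, 0.865, 0.501, -0.001]
force: [-0.0, -0.0, -2.8]
grip_width: 0.777
grip_force: 57.5
at [474.2 388.1  77.3] psi -29.8 t 11.2 tool shift [ 0.2 -1.   2.3] len 2 F [-0.  -0.  -2.8] w 0.777
 turn units [-0.00763944  0.01241409  0.        ]  shift if turned first [ 0.2 -1.   2.3]
```

```bash
python3 -m inch '.8 -.7 0 0 0 0;0 0 5 0 0 0;0 0 5 0 0 0;0 0 5 0 0 0;0 0 5 0 0 0;0 0 3 0 0 0;0 0 3 0 0 0;0 0 2 0 0 0;0 0 2 0 0 0;0 0 2 0 0 0'
python3 plan.py 474 389 22
```

```text
time_s: 12.02
eef_pos: [474.4, 388.4, 46.2]
ee_rot: [0.0, 0.865, 0.501, 0.0]
force: [-0.0, 0.6, -3.2]
grip_width: 0.776
grip_force: 57.5
at [474.4 388.4  46.2] psi -29.9 t 12.0 tool shift [ 0.3 -0.7 24.2] len 24 F [-0.   0.6 -3.2] w 0.776
 turn units [ 0.00190986 -0.00286479  0.        ]  shift if turned first [ 0.3 -0.6 24.2]
```

```bash
python3 -m inch '0 0 3 0 0 0;0 0 3 0 0 0;0 0 3 0 0 0;0 0 3 0 0 0;0 0 3 0 0 0;0 0 3 0 0 0;0 0 2 0 0 0;0 0 2 0 0 0;0 0 0 0 0 0;0 0 0 0 0 0'
python3 -m inch '0 0 1 0 0 0;0 0 1 0 0 0;0 0 1 0 0 0;0 0 0 0 0 0;0 0 0 0 0 0;0 0 0 0 0 0;0 0 0 0 0 0;0 0 0 0 0 0;0 0 0 0 0 0;0 0 0 0 0 0'
```

```text
time_s: 12.85
eef_pos: [474.3, 388.4, 24.2]
ee_rot: [-0.0, 0.865, 0.501, -0.0]
force: [0.5, -0.8, -3.1]
grip_width: 0.777
grip_force: 57.5
time_s: 13.68
eef_pos: [474.6, 388.6, 22.1]
ee_rot: [-0.0, 0.865, 0.501, 0.001]
force: [-1.7, -1.6, 6.5]
grip_width: 0.774
grip_force: 58.5
```

```bash
python3 -m inch '0 0 .7 0 0 0;0 0 .5 0 0 0;0 0 0 0 0 0;0 0 0 0 0 0;0 0 0 0 0 0;0 0 0 0 0 0;0 0 0 0 0 0;0 0 0 0 0 0;0 0 0 0 0 0;0 0 0 0 0 0'
python3 -m inch '0 0 0 0 0 0;0 0 0 0 0 0;0 0 0 0 0 0;0 0 0 0 0 0;0 0 0 0 0 0;0 0 0 0 0 0;0 0 0 0 0 0;0 0 0 0 0 0;0 0 0 0 0 0;0 0 0 0 0 0' 1 50
python3 -m inch '0 0 -5 0 0 0;0 0 -5 0 0 0;0 0 -10 0 0 0;0 0 -20 0 0 0;0 0 -20 0 0 0;0 0 -20 0 0 0;0 0 -20 0 0 0;0 0 -20 0 0 0;0 0 -20 0 0 0;0 0 -20 0 0 0'
python3 plan.py 640 120 220 -12
```

```text
time_s: 14.52
eef_pos: [474.7, 388.8, 22.0]
ee_rot: [-0.0, 0.865, 0.501, 0.001]
force: [-5.1, -1.7, 15.0]
grip_width: 0.777
grip_force: 59.4
time_s: 15.35
eef_pos: [474.3, 388.4, 20.0]
ee_rot: [0.0, 0.865, 0.501, 0.0]
force: [0.3, -0.1, -0.1]
grip_width: 0.997
grip_force: 0.0
time_s: 16.18
eef_pos: [474.2, 388.4, 182.2]
ee_rot: [0.0, 0.865, 0.501, 0.001]
force: [0.8, 0.2, -0.9]
grip_width: 1.006
grip_force: 0.0
at [474.2 388.4 182.2] psi -29.8 t 16.2 tool shift [-150.2  277.4  -37.8] len 318 F [ 0.8  0.2 -0.9] w 1.006
 turn units [ 0.00763944 -0.00859437 -2.97460589]  shift if turned first [-228.   218.   -37.8]
```

```bash
python3 -m inch '-25.7 29.2 -4.8 0 0 0;-25.7 29.2 -4.8 0 0 0;-25.7 29.2 -4.8 0 0 0;-25.7 29.2 -4.8 0 0 0;-25.7 29.2 -4.8 0 0 0;-25.7 29.2 -4.8 0 0 0;-25.7 29.2 -4.8 0 0 0;-25.7 29.2 -4.8 0 0 0;-25.7 29.2 -4.8 0 0 0;-25.7 29.2 -4.8 0 0 0' >/dev/null
python3 -m inch '0 0 0 0 0 -1;0 0 0 0 0 -1;0 0 0 0 0 -1;0 0 0 0 0 0;0 0 0 0 0 0;0 0 0 0 0 0;0 0 0 0 0 0;0 0 0 0 0 0;0 0 0 0 0 0;0 0 0 0 0 0'
python3 plan.py 673 224.7 100 -12
python3 -c "
from h import *
grab('wrist','w4'); show('w4','w4')"
```

```text
time_s: 17.85
eef_pos: [599.6, 20.2, 228.0]
ee_rot: [-0.0, 0.776, 0.63, -0.0]
force: [0.4, -0.1, 0.7]
grip_width: 1.001
grip_force: 0.0
at [599.6  20.2 228. ] psi -11.9 t 17.9 tool shift [215.2  29.8 128. ] len 252 F [ 0.4 -0.1  0.7] w 1.001
 turn units [-0.          0.          0.02100845]  shift if turned first [215.3  29.3 128. ]
```

View pics/w4.png

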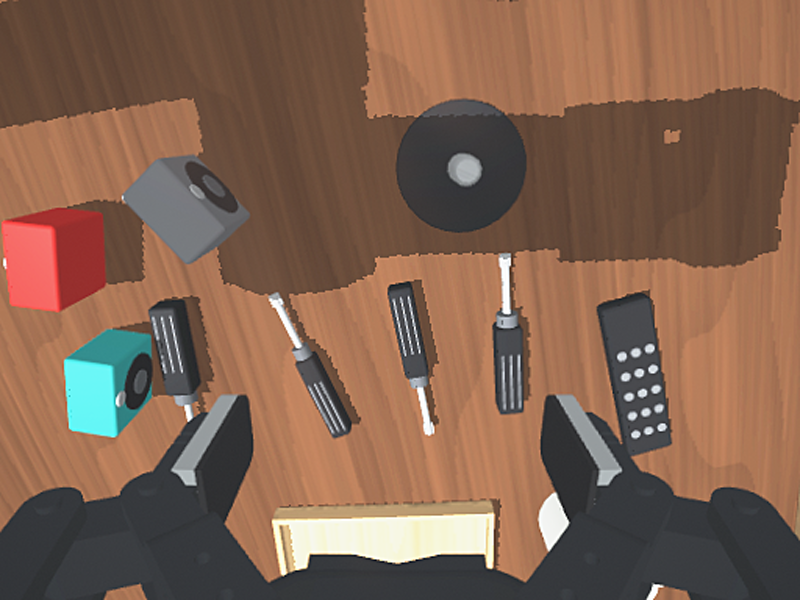

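Base_a disc centre (461,165), spigot top (466,168); all four drivers visible.

```bash
python3 - <<'E'
from m import *
W=lambda p:A(p,(0,0),800/512)
print(px2w('w4',W([(461,165),(466,168)]),[8,40]).round(1))
E
python3 -m inch '21.5 2.9 0 0 0 0;21.5 2.9 0 0 0 0;21.5 2.9 0 0 0 0;21.5 2.9 0 0 0 0;21.5 2.9 0 0 0 0;21.5 2.9 0 0 0 0;21.5 2.9 0 0 0 0;21.5 2.9 0 0 0 0;21.5 2.9 0 0 0 0;21.5 2.9 0 0 0 0'
python3 -m inch '-15 0 0 0 0 0;-15 0 0 0 0 0;-15 0 0 0 0 0;-15 0 0 0 0 0;-15 0 0 0 0 0;0 0 0 0 0 0;0 0 0 0 0 0;0 0 0 0 0 0;0 0 0 0 0 0;0 0 0 0 0 0'
python3 -c "
from h import *
grab('wrist','w5'); show('w5','w5')"
python3 plan.py 673 224.7 15 -12
```

```text
[[657.6  65.3   8. ]
 [657.2  65.3  40. ]]
time_s: 18.73
eef_pos: [672.3, 225.7, 227.9]
ee_rot: [-0.0, 0.776, 0.63, -0.0]
force: [-0.3, -0.3, 0.1]
grip_width: 0.998
grip_force: 0.0
time_s: 19.57
eef_pos: [656.8, 152.0, 227.8]
ee_rot: [-0.0, 0.776, 0.631, -0.0]
force: [-0.0, -0.2, 1.2]
grip_width: 1.0
grip_force: 0.0
at [656.8 151.9 227.8] psi -11.8 t 19.6 tool shift [ 74.6   1.  212.8] len 226 F [-0.  -0.4  0.9] w 1.001
 turn units [-0.00190986 -0.          0.03342254]  shift if turned first [ 74.6   0.7 212.8]
```

View pics/w5.png

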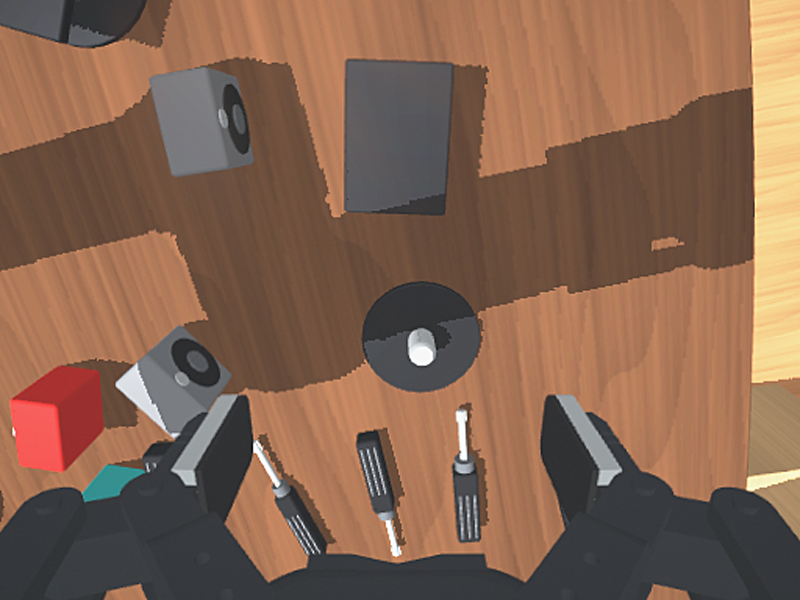

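Platform A corners (347,60),(452,64),(445,214),(344,211); speaker A top (150,76),(208,67),(229,169),(173,176); base_a (422,337).

```bash
python3 - <<'E'
from m import *
W=lambda p:A(p,(0,0),800/512)
print(rect(px2w('w5',W([(347,60),(452,64),(445,214),(344,211)]),62)))
print(rect(px2w('w5',W([(150,76),(208,67),(229,169),(173,176)]),66)))
print(px2w('w5',W([(422,337),(421,353)]),[8,40]).round(1))
E
```

```text
(array([671.1, 225.8]), np.float64(-13.7), array([65.2, 93.6, 67.7, 94. ]))
(array([544.3, 264.1]), np.float64(-5.6), array([37.8, 62.8, 38. , 62.4]))
[[659.1  65.7   8. ]
 [656.8  65.9  40. ]]
```

```bash
python3 -m inch '15 0 0 0 0 .2;15 0 10 0 0 0;15 0 20 0 0 0;15 0 30 0 0 0;15 0 30 0 0 0;0 0 30 0 0 0;0 0 20 0 0 0;0 0 0 0 0 0;0 0 0 0 0 0;0 0 0 0 0 0' >/dev/null
python3 -m inch '0 0 10 0 0 0;0 0 10 0 0 0;0 0 10 0 0 0;0 0 10 0 0 0;0 0 10 0 0 0;0 0 10 0 0 0;0 0 10 0 0 0;0 0 4 0 0 0;0 0 0 0 0 0;0 0 0 0 0 0'
python3 -m inch '0 0 0 0 0 0;0 0 0 0 0 0;0 0 0 0 0 0;0 0 0 0 0 0;0 0 0 0 0 0;0 0 0 0 0 0;0 0 0 0 0 0;0 0 0 0 0 0;0 0 0 0 0 0;0 0 0 0 0 0' 0 50
python3 plan.py 658 65.5 75 
```

```text
time_s: 21.28
eef_pos: [673.5, 224.4, 14.1]
ee_rot: [0.0, 0.783, 0.622, 0.0]
force: [-0.7, 0.5, 0.2]
grip_width: 1.005
grip_force: 0.0
time_s: 22.12
eef_pos: [673.9, 224.5, 15.3]
ee_rot: [0.0, 0.783, 0.622, 0.001]
force: [-2.1, -0.0, 6.1]
grip_width: 0.777
grip_force: 56.4
at [673.9 224.5  15.3] psi -13.0 t 22.1 tool shift [-158.5   20.5  -59.8] len 171 F [-2.1 -0.   6.1] w 0.777
 turn units [ 0.01527887 -0.00668451  0.        ]  shift if turned first [-158.5   20.4  -59.7]
```

```bash
python3 -m inch '0 0 -5 0 0 0;0 0 -10 0 0 0;0 0 -10 0 0 0;0 0 -15 0 0 0;0 0 -15 0 0 0;0 0 -10 0 0 0;0 0 0 0 0 0;0 0 0 0 0 0;0 0 0 0 0 0;0 0 0 0 0 0'
python3 -m inch '-16 2 0 0 0 0;-16 2 0 0 0 0;-16 2 0 0 0 0;-16 2 0 0 0 0;-16 2 0 0 0 0;-16 2 0 0 0 0;-16 2 0 0 0 0;-16 2 0 0 0 0;-16 2 0 0 0 0;-15 2 0 0 0 0'
python3 plan.py 657.6 64.8 48;python3 - <<'E'
from m import *
im=grab('wrist','w6'); show('w6','w6')
E
```

```text
time_s: 22.95
eef_pos: [672.8, 224.2, 77.8]
ee_rot: [-0.001, 0.783, 0.622, -0.001]
force: [0.1, -0.7, -3.4]
grip_width: 0.775
grip_force: 56.9
time_s: 23.78
eef_pos: [656.8, 63.2, 79.1]
ee_rot: [0.0, 0.783, 0.622, 0.0]
force: [0.7, 0.8, -4.2]
grip_width: 0.775
grip_force: 56.9
at [656.8  63.2  79.1] psi -13.1 t 23.8 tool shift [ 1.8  0.4 31.1] len 31 F [ 0.7  0.8 -4.2] w 0.775
 turn units [ 0.00095493  0.         -0.        ]  shift if turned first [ 1.8  0.4 31.1]
```

```bash
python3 -m inch '1.8 .4 0 0 0 0;0 0 5 0 0 0;0 0 5 0 0 0;0 0 5 0 0 0;0 0 5 0 0 0;0 0 3 0 0 0;0 0 3 0 0 0;0 0 2 0 0 0;0 0 2 0 0 0;0 0 2 0 0 0'
python3 plan.py 657.6 64.8 24
```

```text
time_s: 24.67
eef_pos: [659.2, 65.7, 47.9]
ee_rot: [0.002, 0.783, 0.622, 0.001]
force: [3.8, -6.0, 0.4]
grip_width: 0.774
grip_force: 57.4
at [659.2  65.7  47.9] psi -13.0 t 24.7 tool shift [-1.2 -1.5 23.9] len 24 F [ 3.8 -6.   0.4] w 0.774
 turn units [ 0.0420169   0.00859437 -0.        ]  shift if turned first [-1.2 -1.4 23.9]
```

```bash
python3 -m inch '-.8 .8 0 0 0 0;0 0 0 0 0 0;0 0 0 0 0 0;0 0 0 0 0 0;0 0 0 0 0 0;0 0 1 0 0 0;0 0 1 0 0 0;0 0 1 0 0 0;0 0 1 0 0 0;0 0 0 0 0 0'
python3 plan.py 657.6 64.8 24
```

```text
time_s: 25.5
eef_pos: [659.0, 64.7, 42.8]
ee_rot: [0.001, 0.783, 0.622, 0.0]
force: [2.2, -4.7, -1.6]
grip_width: 0.772
grip_force: 57.3
at [659.   64.7  42.8] psi -13.1 t 25.5 tool shift [-0.2 -1.4 18.8] len 19 F [ 2.2 -4.7 -1.6] w 0.772
 turn units [ 0.01718873  0.0095493  -0.        ]  shift if turned first [-0.2 -1.4 18.8]
```

```bash
python3 -m inch '-.8 .2 0 0 0 0;0 0 3 0 0 0;0 0 3 0 0 0;0 0 3 0 0 0;0 0 2 0 0 0;0 0 2 0 0 0;0 0 2 0 0 0;0 0 1 0 0 0;0 0 1 0 0 0;0 0 0 0 0 0'
python3 -m inch '0 0 1 0 0 0;0 0 1 0 0 0;0 0 0 0 0 0;0 0 1 0 0 0;0 0 0 0 0 0;0 0 0 0 0 0;0 0 0 0 0 0;0 0 0 0 0 0;0 0 0 0 0 0;0 0 0 0 0 0'
python3 plan.py 657.6 64.8 24
```

```text
time_s: 26.33
eef_pos: [658.8, 64.3, 25.6]
ee_rot: [0.001, 0.783, 0.622, 0.0]
force: [3.9, -4.2, -2.5]
grip_width: 0.776
grip_force: 57.3
time_s: 27.17
eef_pos: [658.8, 64.3, 23.4]
ee_rot: [0.001, 0.783, 0.622, 0.0]
force: [1.2, -4.9, 3.4]
grip_width: 0.777
grip_force: 57.9
at [658.8  64.3  23.4] psi -13.1 t 27.2 tool shift [ 0.2 -1.3 -0.6] len 1 F [ 1.2 -4.9  3.4] w 0.777
 turn units [ 0.01336902  0.00572958 -0.        ]  shift if turned first [ 0.2 -1.3 -0.6]
```

```bash
python3 -m inch '0 0 .7 0 0 0;0 0 .6 0 0 0;0 0 0 0 0 0;0 0 0 0 0 0;0 0 0 0 0 0;0 0 0 0 0 0;0 0 0 0 0 0;0 0 0 0 0 0;0 0 0 0 0 0;0 0 0 0 0 0'
python3 -m inch '0 0 0 0 0 0;0 0 0 0 0 0;0 0 0 0 0 0;0 0 0 0 0 0;0 0 0 0 0 0;0 0 0 0 0 0;0 0 0 0 0 0;0 0 0 0 0 0;0 0 0 0 0 0;0 0 0 0 0 0' 1 50
python3 -m inch '0 0 -5 0 0 0;0 0 -5 0 0 0;0 0 -10 0 0 0;0 0 -20 0 0 0;0 0 -20 0 0 0;0 0 -20 0 0 0;0 0 -20 0 0 0;0 0 -20 0 0 0;0 0 -20 0 0 0;0 0 -20 0 0 0'
python3 plan.py 543.9 264.3 180 -4.5
```

```text
time_s: 28.0
eef_pos: [658.9, 64.2, 23.3]
ee_rot: [0.001, 0.783, 0.622, 0.0]
force: [-2.7, -5.3, 12.4]
grip_width: 0.775
grip_force: 58.9
time_s: 28.83
eef_pos: [658.4, 64.8, 21.7]
ee_rot: [-0.0, 0.783, 0.622, -0.0]
force: [-0.3, -0.3, 0.5]
grip_width: 0.999
grip_force: 0.0
time_s: 29.67
eef_pos: [658.3, 64.8, 184.0]
ee_rot: [0.0, 0.783, 0.622, 0.0]
force: [0.1, -0.2, -0.5]
grip_width: 0.996
grip_force: 0.0
at [658.3  64.8 184. ] psi -13.0 t 29.7 tool shift [ 168.5 -156.5    3.8] len 230 F [ 0.1 -0.2 -0.5] w 0.996
 turn units [ 1.14591559e-02 -9.54929659e-04 -1.42475505e+00]  shift if turned first [ 189.9 -129.7    4. ]
```

```bash
python3 -m inch '0 0 0 0 0 -.71;0 0 0 0 0 -.71;23.7 -16.2 0 0 0 0;23.7 -16.2 0 0 0 0;23.7 -16.2 0 0 0 0;23.7 -16.2 0 0 0 0;23.7 -16.2 0 0 0 0;23.7 -16.2 0 0 0 0;23.7 -16.2 0 0 0 0;23.7 -16.2 0 0 0 0'
python3 -m inch '0 0 0 0 0 0;0 0 0 0 0 0;0 0 0 0 0 0;0 0 0 0 0 0;0 0 0 0 0 0;0 0 0 0 0 0;0 0 0 0 0 0;0 0 0 0 0 0;0 0 0 0 0 0;0 0 0 0 0 0'
python3 plan.py 543.9 264.3 3 -4.5
```

```text
time_s: 30.5
eef_pos: [543.4, 265.2, 182.9]
ee_rot: [0.0, 0.734, 0.679, 0.001]
force: [0.6, 0.3, -0.1]
grip_width: 1.003
grip_force: 0.0
time_s: 31.33
eef_pos: [544.2, 264.0, 181.7]
ee_rot: [-0.0, 0.735, 0.679, -0.0]
force: [-0.5, -0.1, -0.2]
grip_width: 1.002
grip_force: 0.0
at [544.2 264.  181.7] psi -4.5 t 31.3 tool shift [  0.3  -0.3 178.7] len 179 F [-0.5 -0.1 -0.2] w 1.002
 turn units [-0.00095493  0.         -0.00572958]  shift if turned first [  0.3  -0.3 178.7]
```

```bash
python3 -m inch '0 0 20 0 0 0;0 0 20 0 0 0;0 0 20 0 0 0;0 0 20 0 0 0;0 0 20 0 0 0;0 0 20 0 0 0;0 0 20 0 0 0;0 0 15 0 0 0;0 0 15 0 0 0;0 0 8 0 0 0'
python3 -m inch '0 0 0 0 0 0;0 0 0 0 0 0;0 0 0 0 0 0;0 0 0 0 0 0;0 0 0 0 0 0;0 0 0 0 0 0;0 0 0 0 0 0;0 0 0 0 0 0;0 0 0 0 0 0;0 0 0 0 0 0' 0 40
python3 -m inch '0 0 -5 0 0 0;0 0 -10 0 0 0;0 0 -15 0 0 0;0 0 -20 0 0 0;0 0 -20 0 0 0;0 0 -20 0 0 0;0 0 -15 0 0 0;0 0 -10 0 0 0;0 0 0 0 0 0;0 0 0 0 0 0'
python3 plan.py 474.4 388.5 115 -29.9; python3 -c "
from h import *
grab('wrist','w7'); show('w7','w7')"
```

```text
time_s: 32.17
eef_pos: [543.4, 263.8, 1.9]
ee_rot: [-0.001, 0.734, 0.679, -0.001]
force: [0.5, -0.1, 0.2]
grip_width: 1.002
grip_force: 0.0
time_s: 33.0
eef_pos: [544.7, 264.3, 4.9]
ee_rot: [0.0, 0.734, 0.679, 0.001]
force: [-1.3, 0.0, 6.2]
grip_width: 0.46
grip_force: 41.6
time_s: 33.83
eef_pos: [544.0, 264.0, 118.5]
ee_rot: [-0.0, 0.734, 0.679, -0.0]
force: [-0.3, -0.4, -3.4]
grip_width: 0.459
grip_force: 41.1
at [544.  264.  118.5] psi -4.5 t 33.8 tool shift [118.6 -79.2   3.5] len 143 F [-0.3 -0.4 -3.4] w 0.459
 turn units [-1.90985932e-03  9.54929659e-04  4.22842853e+00]  shift if turned first [  73.3 -122.4    3.5]
```

View pics/w7.png

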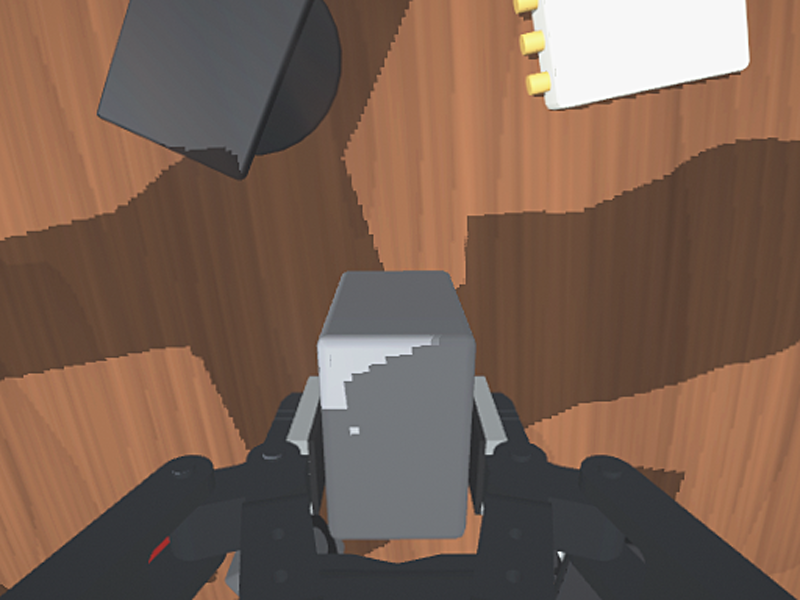

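Held square: speaker top corners (318,337),(475,337),(466,538),(329,538).

```bash
python3 - <<'E'
from m import *
W=lambda p:A(p,(0,0),800/512)
for z in (177,180,183): print(z,rect(px2w('w7',W([(318,337),(475,337),(466,538),(329,538)]),z)))
E
python3 -m inch '14.8 -10 0 0 0 0;14.8 -10 0 0 0 0;14.8 -10 0 0 0 0;14.8 -10 0 0 0 0;14.8 -10 0 0 0 0;14.8 -10 0 0 0 0;14.8 -10 0 0 0 0;14.8 -10 0 0 0 0;0 0 0 0 0 1;0 0 0 0 0 1'
python3 -m inch '0 0 0 0 0 1;0 0 0 0 0 1;0 0 0 0 0 .23;0 0 0 0 0 0;0 0 0 0 0 0;0 0 0 0 0 0;0 0 0 0 0 0;0 0 0 0 0 0;0 0 0 0 0 0;0 0 0 0 0 0'
python3 plan.py 474.4 388.5 77 -29.9
```

```text
177 (array([542.5, 263.5]), np.float64(-4.6), array([39.1, 63.6, 40. , 63.6]))
180 (array([542.7, 265.5]), np.float64(-4.6), array([38.1, 61.9, 39. , 61.9]))
183 (array([542.8, 267.6]), np.float64(-4.6), array([37.1, 60.3, 38. , 60.3]))
time_s: 34.72
eef_pos: [472.5, 388.9, 117.1]
ee_rot: [-0.0, 0.802, 0.597, -0.001]
force: [0.4, -0.1, -3.4]
grip_width: 0.462
grip_force: 41.2
time_s: 35.55
eef_pos: [473.7, 388.4, 118.7]
ee_rot: [-0.0, 0.866, 0.501, 0.0]
force: [0.4, 0.1, -3.2]
grip_width: 0.459
grip_force: 41.2
at [473.7 388.4 118.7] psi -29.9 t 35.5 tool shift [ 0.4  0.5 41.7] len 42 F [ 0.4  0.1 -3.2] w 0.459
 turn units [ 0.         -0.          0.00286479]  shift if turned first [ 0.4  0.5 41.7]
```

```bash
python3 -m inch '0 .4 5 0 0 0;0 0 8 0 0 0;0 0 8 0 0 0;0 0 8 0 0 0;0 0 5 0 0 0;0 0 3 0 0 0;0 0 2 0 0 0;0 0 1 0 0 0;0 0 1 0 0 0;0 0 0 0 0 0'
python3 -m inch '0 0 1 0 0 0;0 0 1 0 0 0;0 0 1 0 0 0;0 0 1 0 0 0;0 0 0 0 0 0;0 0 0 0 0 0;0 0 0 0 0 0;0 0 0 0 0 0;0 0 0 0 0 0;0 0 0 0 0 0'
```

```text
time_s: 36.38
eef_pos: [474.1, 388.2, 77.8]
ee_rot: [0.0, 0.866, 0.501, 0.0]
force: [0.1, -0.2, -3.4]
grip_width: 0.459
grip_force: 41.2
time_s: 37.22
eef_pos: [474.5, 388.4, 74.9]
ee_rot: [0.0, 0.866, 0.501, 0.001]
force: [-1.4, -0.7, 5.2]
grip_width: 0.462
grip_force: 42.2
```

```bash
python3 -m inch '0 0 0 0 0 0;0 0 0 0 0 0;0 0 0 0 0 0;0 0 0 0 0 0;0 0 0 0 0 0;0 0 0 0 0 0;0 0 0 0 0 0;0 0 0 0 0 0;0 0 0 0 0 0;0 0 0 0 0 0' .75 40
python3 -m inch '0 0 -5 0 0 0;0 0 -5 0 0 0;0 0 -10 0 0 0;0 0 -20 0 0 0;0 0 -20 0 0 0;0 0 -25 0 0 0;0 0 -25 0 0 0;0 0 -25 0 0 0;0 0 0 0 0 0;0 0 0 0 0 0'
python3 plan.py 455 79 215 30.3
```

```text
time_s: 38.05
eef_pos: [474.1, 388.2, 73.7]
ee_rot: [0.0, 0.866, 0.501, 0.0]
force: [0.6, -0.1, 0.1]
grip_width: 0.753
grip_force: 0.0
time_s: 38.88
eef_pos: [474.5, 388.5, 210.7]
ee_rot: [0.0, 0.866, 0.501, 0.002]
force: [-2.0, -0.1, -0.9]
grip_width: 0.752
grip_force: 0.0
at [474.5 388.5 210.7] psi -29.9 t 38.9 tool shift [-278.   137.4   -4.9] len 310 F [-2.  -0.1 -0.9] w 0.752
 turn units [  0.03055775  -0.0162338  -10.03344592]  shift if turned first [-257.4 -173.    -4.3]
```

```bash
python3 -m inch '-30.8 18.9 0 0 0 0;-30.8 18.9 0 0 0 0;-30.8 18.9 0 0 0 0;-30.8 18.9 0 0 0 0;-30.8 18.9 0 0 0 0;-30.8 18.9 0 0 0 0;-30.8 18.9 0 0 0 0;-30.8 18.9 0 0 0 0;-30.8 18.9 0 0 0 0;-30.8 18.9 0 0 0 0' >/dev/null
python3 -m inch '0 0 0 0 0 -1;0 0 0 0 0 -1;0 0 0 0 0 -1;0 0 0 0 0 -1;0 0 0 0 0 -1;0 0 0 0 0 -1;0 0 0 0 0 -1;0 0 0 0 0 -1;0 0 0 0 0 -1;0 0 0 0 0 -1'
python3 -m inch '0 0 0 0 0 0;0 0 0 0 0 0;0 0 0 0 0 0;0 0 0 0 0 0;0 0 0 0 0 0;0 0 0 0 0 0;0 0 0 0 0 0;0 0 0 0 0 0;0 0 0 0 0 0;0 0 0 0 0 0'
python3 plan.py 455 79 5 30.3
python3 -c "
from h import *
grab('wrist','w8'); show('w8','w8')"
```

```text
time_s: 40.55
eef_pos: [483.8, 27.1, 207.9]
ee_rot: [-0.001, 0.497, 0.868, -0.0]
force: [-0.1, -0.2, -0.8]
grip_width: 0.747
grip_force: 0.0
time_s: 41.38
eef_pos: [484.3, 27.0, 208.7]
ee_rot: [-0.0, 0.499, 0.866, -0.0]
force: [-0.4, 0.1, -0.4]
grip_width: 0.748
grip_force: 0.0
at [484.3  27.  208.7] psi 30.1 t 41.4 tool shift [ 59.7   0.7 203.7] len 212 F [-0.4  0.1 -0.4] w 0.748
 turn units [-0.         -0.         -0.03628733]  shift if turned first [ 59.7   0.9 203.7]
```

View pics/w8.png

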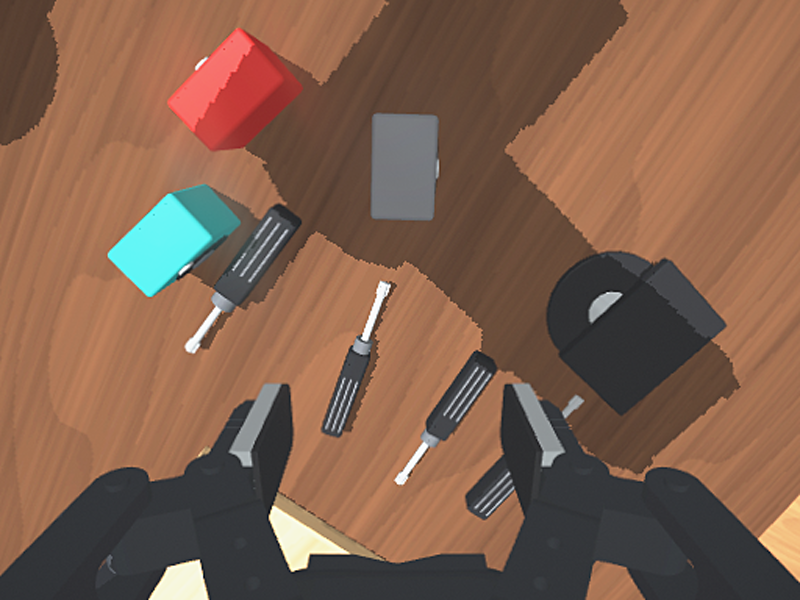

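Speaker B top corners (374,114),(438,116),(433,220),(372,217); platform on base_a (560,357),(668,260),(726,325),(623,414), worth checking numerically.

```bash
python3 - <<'E'
from m import *
W=lambda p:A(p,(0,0),800/512)
print(rect(px2w('w8',W([(374,114),(438,116),(433,220),(372,217)]),66)))
print(rect(px2w('w8',W([(560,357),(668,260),(726,325),(623,414)]),70)))
E
```

```text
(array([457. ,  80.4]), np.float64(27.8), array([38. , 62.2, 38.3, 61.4]))
(array([655.1,  64.8]), np.float64(77.0), array([93.6, 66.7, 92.4, 67.8]))
```

```bash
python3 -m inch '20 .9 0 0 0 0;20 .8 10 0 0 0;19.8 .8 20 0 0 .27;0 0 30 0 0 0;0 0 30 0 0 0;0 0 20 0 0 0;0 0 20 0 0 0;0 0 20 0 0 0;0 0 0 0 0 0;0 0 0 0 0 0'
python3 -m inch '0 0 10 0 0 0;0 0 10 0 0 0;0 0 10 0 0 0;0 0 10 0 0 0;0 0 10 0 0 0;0 0 4 0 0 0;0 0 0 0 0 0;0 0 0 0 0 0;0 0 0 0 0 0;0 0 0 0 0 0'
python3 -m inch '0 0 0 0 0 0;0 0 0 0 0 0;0 0 0 0 0 0;0 0 0 0 0 0;0 0 0 0 0 0;0 0 0 0 0 0;0 0 0 0 0 0;0 0 0 0 0 0;0 0 0 0 0 0;0 0 0 0 0 0' 0 40
python3 -m inch '0 0 -5 0 0 0;0 0 -10 0 0 0;0 0 -15 0 0 0;0 0 -20 0 0 0;0 0 -20 0 0 0;0 0 -20 0 0 0;0 0 -15 0 0 0;0 0 -10 0 0 0;0 0 0 0 0 0;0 0 0 0 0 0'
python3 plan.py 658.3 64.6 120 -13
```

```text
time_s: 42.27
eef_pos: [456.3, 80.0, 58.7]
ee_rot: [-0.001, 0.512, 0.859, -0.0]
force: [-0.8, 0.0, 0.8]
grip_width: 0.747
grip_force: 0.0
time_s: 43.1
eef_pos: [456.9, 79.9, 5.1]
ee_rot: [0.0, 0.512, 0.859, 0.0]
force: [0.8, -0.2, 0.2]
grip_width: 0.753
grip_force: 0.0
time_s: 43.93
eef_pos: [456.9, 80.0, 5.1]
ee_rot: [0.0, 0.511, 0.859, 0.0]
force: [-0.1, -0.1, 5.2]
grip_width: 0.462
grip_force: 41.2
time_s: 44.77
eef_pos: [456.3, 80.0, 119.9]
ee_rot: [0.0, 0.511, 0.859, 0.0]
force: [-0.1, -0.1, -2.8]
grip_width: 0.463
grip_force: 41.2
at [456.3  80.  119.9] psi 28.5 t 44.8 tool shift [-109.8  170.2   -0. ] len 203 F [-0.1 -0.1 -2.8] w 0.463
 turn units [3.81971863e-03 9.54929659e-04 6.91273580e+00]  shift if turned first [ 3.050e+01  2.002e+02 -1.000e-01]
```

```bash
python3 -m inch '-13.7 21.3 0 0 0 0;-13.7 21.3 0 0 0 0;-13.7 21.3 0 0 0 0;-13.7 21.3 0 0 0 0;-13.7 21.3 0 0 0 0;-13.7 21.3 0 0 0 0;-13.7 21.3 0 0 0 0;-13.7 21.3 0 0 0 0;0 0 0 0 0 1;0 0 0 0 0 1'
python3 -m inch '0 0 0 0 0 1;0 0 0 0 0 1;0 0 0 0 0 1;0 0 0 0 0 1;0 0 0 0 0 .91;0 0 0 0 0 0;0 0 0 0 0 0;0 0 0 0 0 0;0 0 0 0 0 0;0 0 0 0 0 0'
python3 plan.py 658.1 65 77 -13; python3 -c "
from h import *
grab('wrist','w9'); show('w9','w9')"
```

```text
time_s: 45.6
eef_pos: [658.6, 64.6, 117.1]
ee_rot: [-0.001, 0.601, 0.8, -0.001]
force: [0.5, -0.1, -4.2]
grip_width: 0.462
grip_force: 42.3
time_s: 46.43
eef_pos: [658.5, 64.9, 119.5]
ee_rot: [-0.0, 0.782, 0.623, -0.0]
force: [0.1, -0.6, -2.4]
grip_width: 0.459
grip_force: 42.3
at [658.5  64.9 119.5] psi -12.9 t 46.4 tool shift [ 0.  -0.4 42.5] len 42 F [ 0.1 -0.6 -2.4] w 0.459
 turn units [-0.00286479  0.          0.01432394]  shift if turned first [ 0.  -0.4 42.5]
```

```bash
python3 -m inch '0 -.3 5 0 0 0;0 0 8 0 0 0;0 0 8 0 0 0;0 0 8 0 0 0;0 0 5 0 0 0;0 0 3 0 0 0;0 0 2 0 0 0;0 0 1 0 0 0;0 0 1 0 0 0;0 0 0 0 0 0'
python3 -m inch '0 0 1 0 0 0;0 0 1 0 0 0;0 0 1 0 0 0;0 0 1 0 0 0;0 0 .5 0 0 0;0 0 0 0 0 0;0 0 0 0 0 0;0 0 0 0 0 0;0 0 0 0 0 0;0 0 0 0 0 0'
```

```text
time_s: 47.32
eef_pos: [658.4, 64.9, 78.8]
ee_rot: [0.0, 0.783, 0.623, 0.0]
force: [0.7, 0.9, -3.0]
grip_width: 0.462
grip_force: 42.3
time_s: 48.15
eef_pos: [658.4, 64.9, 75.1]
ee_rot: [0.0, 0.783, 0.623, 0.0]
force: [-2.6, -0.2, 5.5]
grip_width: 0.458
grip_force: 43.3
```

```bash
python3 -m inch '0 0 0 0 0 0;0 0 0 0 0 0;0 0 0 0 0 0;0 0 0 0 0 0;0 0 0 0 0 0;0 0 0 0 0 0;0 0 0 0 0 0;0 0 0 0 0 0;0 0 0 0 0 0;0 0 0 0 0 0' .75 40
python3 -m inch '0 0 -5 0 0 0;0 0 -5 0 0 0;0 0 -10 0 0 0;0 0 -20 0 0 0;0 0 -20 0 0 0;0 0 -25 0 0 0;0 0 -25 0 0 0;0 0 -25 0 0 0;0 0 0 0 0 0;0 0 0 0 0 0'
python3 -m inch '15 -24 0 0 0 0;15 -24 0 0 0 0;15 -24 0 0 0 0;15 -24 0 0 0 0;15 -24 0 0 0 0;0 0 0 0 0 0;0 0 0 0 0 0;0 0 0 0 0 0;0 0 0 0 0 0;0 0 0 0 0 0'
cat > drv.py <<'E'
from m import *
def drivers(n,cam='top'):
    im=grab(cam,n).astype(int); v=im.max(2); s=v-im.min(2)
    dark=((s<32)&(v<105)).astype(np.uint8); k,lab,st,cen=cv2.connectedComponentsWithStats(dark,connectivity=8)
    for i in range(1,k):
        if not 80<st[i,4]<4000: continue
        p=np.argwhere(lab==i)[:,::-1]; W=px2w(n,p,20)[:,:2].astype(np.float32)
        c,(a,b),_=r=cv2.minAreaRect(W); bx=cv2.boxPoints(r); e=bx[1]-bx[0] if np.linalg.norm(bx[1]-bx[0])>np.linalg.norm(bx[2]-bx[1]) else bx[2]-bx[1]
        e/=np.linalg.norm(e); tip=[]
        for sg in (1,-1):
            q=[np.r_[np.array(c)+sg*e*d,12] for d in (60,70,80)]; u=w2px(n,q).round().astype(int)
            tip.append(sum(v[y,x]-s[y,x] if 0<=x<512 and 0<=y<384 else 0 for x,y in u))
        if tip[1]>tip[0]: e=-e
        print(np.round(c,1),'size',round(max(a,b)),round(min(a,b)),'ang %.1f'%np.degrees(np.arctan2(e[1],e[0])),tip)
E
python3 - <<'E'
from drv import *
drivers('t1')
E
```

```text
time_s: 48.98
eef_pos: [658.3, 64.9, 74.2]
ee_rot: [0.0, 0.783, 0.623, -0.0]
force: [-0.4, -0.5, 0.1]
grip_width: 0.747
grip_force: 0.0
time_s: 49.82
eef_pos: [658.8, 64.9, 211.5]
ee_rot: [0.001, 0.783, 0.623, 0.001]
force: [0.5, -0.4, -0.8]
grip_width: 0.754
grip_force: 0.0
time_s: 50.65
eef_pos: [558.7, 164.2, 208.8]
ee_rot: [-0.0, 0.783, 0.622, -0.0]
force: [0.4, -0.1, 0.2]
grip_width: 0.755
grip_force: 0.0
[ 776.4 -140.6] size 147 44 ang -83.7 [np.int64(175), np.int64(163)]
[608.   85.6] size 349 175 ang 11.6 [np.int64(262), np.int64(149)]
[407.6 762.1] size 641 43 ang 0.2 [np.int64(106), np.int64(105)]
[ 670.2 -101. ] size 88 26 ang 84.0 [np.int64(559), np.int64(202)]
[589.3 207.8] size 67 34 ang -81.7 [np.int64(331), np.int64(250)]
[593.  -60.9] size 86 23 ang -88.3 [np.int64(475), np.int64(199)]
[ 582.6 -769. ] size 56 45 ang 88.3 [np.int64(191), 0]
[487.7 384.8] size 118 117 ang -41.3 [np.int64(266), np.int64(177)]
[508.7 -94.6] size 86 20 ang 99.9 [np.int64(185), np.int64(532)]
[387.2 -36.9] size 90 58 ang -88.3 [np.int64(465), np.int64(167)]
[107.    6.8] size 210 184 ang 91.6 [np.int64(192), np.int64(197)]
[146.6 431. ] size 159 14 ang 97.2 [np.int64(246), np.int64(258)]
```

```bash
python3 -m inch '-29.7 21.4 0 0 0 0;-29.7 21.4 0 0 0 0;-29.7 21.4 0 0 0 0;-29.7 21.4 0 0 0 0;-29.7 21.4 0 0 0 0;-29.7 21.4 0 0 0 0;-29.7 21.4 0 0 0 0;-29.7 21.4 0 0 0 0;0 0 0 0 0 -.67;0 0 0 0 0 -.67' .5 40
python3 plan.py 672 -105.5 -16 -5; python3 - <<'E'
from m import *
W=lambda p:A(p,(0,0),800/512)
p=px2w('w8',W([(288,216),(222,300),(190,352)]),[14,14,11])[:,:2];print('D4 at w8',p.round(1),(p[0]+p[1])/2)
E
```

```text
time_s: 51.53
eef_pos: [671.8, -107.9, 207.8]
ee_rot: [-0.001, 0.737, 0.676, -0.0]
force: [-0.2, 0.7, -0.0]
grip_width: 0.501
grip_force: 0.0
at [ 671.8 -107.9  207.8] psi -5.0 t 51.5 tool shift [  2.4   0.3 223.8] len 224 F [-0.2  0.7 -0. ] w 0.501
 turn units [-0.01336902 -0.00190986  0.00381972]  shift if turned first [  2.4  -0.  223.8]
D4 at w8 [[ 403.1    6.2]
 [ 387.3  -77.5]
 [ 382.  -132.9]] [395.18187947 -35.69430349]
```

```bash
python3 -m inch '1.5 0 20 0 0 0;0 0 30 0 0 0;0 0 30 0 0 0;0 0 30 0 0 0;0 0 30 0 0 0;0 0 20 0 0 0;0 0 10 0 0 0;0 0 10 0 0 0;0 0 10 0 0 0;0 0 0 0 0 0'
python3 -m inch '0 0 5 0 0 0;0 0 5 0 0 0;0 0 5 0 0 0;0 0 5 0 0 0;0 0 5 0 0 0;0 0 3 0 0 0;0 0 2 0 0 0;0 0 2 0 0 0;0 0 0 0 0 0;0 0 0 0 0 0'
```

```text
time_s: 52.37
eef_pos: [671.3, -103.5, 17.9]
ee_rot: [-0.001, 0.737, 0.676, -0.0]
force: [0.3, 0.1, -0.6]
grip_width: 0.501
grip_force: 0.0
time_s: 53.2
eef_pos: [671.8, -103.6, -12.7]
ee_rot: [0.0, 0.737, 0.676, 0.0]
force: [0.2, 0.8, 0.1]
grip_width: 0.5
grip_force: 0.0
```

```bash
python3 -m inch '-1.5 0 3 0 0 0;0 0 0 0 0 0;0 0 0 0 0 0;0 0 0 0 0 0;0 0 0 0 0 0;0 0 0 0 0 0;0 0 0 0 0 0;0 0 0 0 0 0;0 0 0 0 0 0;0 0 0 0 0 0' 0 40
python3 -m inch '0 0 -5 0 0 0;0 0 -10 0 0 0;0 0 -20 0 0 0;0 0 -20 0 0 0;0 0 -20 0 0 0;0 0 -20 0 0 0;0 0 0 0 0 0;0 0 0 0 0 0;0 0 0 0 0 0;0 0 0 0 0 0'
python3 plan.py 494.1 -274.3 80 -99.2
```

```text
time_s: 54.03
eef_pos: [671.6, -105.0, -15.8]
ee_rot: [-0.0, 0.737, 0.676, -0.0]
force: [0.3, -0.1, -1.1]
grip_width: 0.239
grip_force: 39.4
time_s: 54.87
eef_pos: [671.0, -104.8, 77.8]
ee_rot: [-0.001, 0.737, 0.676, -0.001]
force: [0.1, 0.7, -1.1]
grip_width: 0.234
grip_force: 39.5
at [ 671.  -104.8   77.8] psi -4.9 t 54.9 tool shift [-184.1 -161.6   -1.9] len 245 F [ 0.1  0.7 -1.1] w 0.234
 turn units [-2.10084525e-02  1.43239449e-02  1.57085929e+01]  shift if turned first [-147.5  195.6   -2.2]
```

```bash
python3 -m inch '-23 -20.2 0 0 0 0;-23 -20.2 0 0 0 0;-23 -20.2 0 0 0 0;-23 -20.2 0 0 0 0;-23 -20.2 0 0 0 0;-23 -20.2 0 0 0 0;-23 -20.2 0 0 0 0;-23 -20.2 0 0 0 0;0 0 0 0 0 1;0 0 0 0 0 1' >/dev/null
python3 -m inch '0 0 0 0 0 1;0 0 0 0 0 1;0 0 0 0 0 1;0 0 0 0 0 1;0 0 0 0 0 1;0 0 0 0 0 1;0 0 0 0 0 1;0 0 0 0 0 1;0 0 0 0 0 1;0 0 0 0 0 1' >/dev/null
python3 -m inch '0 0 0 0 0 1;0 0 0 0 0 1;0 0 0 0 0 1;0 0 0 0 0 .7;0 0 0 0 0 0;0 0 0 0 0 0;0 0 0 0 0 0;0 0 0 0 0 0;0 0 0 0 0 0;0 0 0 0 0 0'
python3 plan.py 494.1 -274.3 -8 -99.2
python3 -c "
from h import *
grab('wrist','w10'); show('w10','w10')"
```

```text
time_s: 57.37
eef_pos: [494.7, -274.4, 79.1]
ee_rot: [-0.0, 0.997, -0.079, -0.0]
force: [-0.3, 0.6, -0.8]
grip_width: 0.238
grip_force: 39.5
at [ 494.7 -274.4   79.1] psi -99.1 t 57.4 tool shift [-0.6  0.  87.1] len 87 F [-0.3  0.6 -0.8] w 0.238
 turn units [-0.00095493  0.00095493  0.01527887]  shift if turned first [-0.6  0.  87.1]
```

View pics/w10.png

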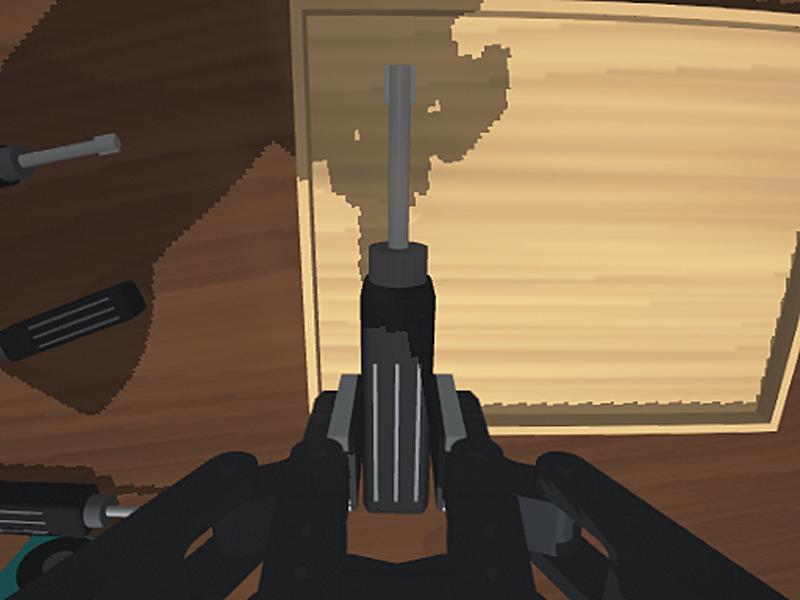

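Driver_3 held in line over the tray. Tray wall top lines: left (291,5)–(308,400), near (490,434)–(778,431); checking tray yaw and position.

```bash
python3 - <<'E'
from m import *
W=lambda p:A(p,(0,0),800/512)
p=px2w('w10',W([(291,5),(308,400),(490,434),(778,431),(291,0),(304,10)]),[18]*6)[:,:2]
for a,b in((1,0),(3,2)):
    e=p[a]-p[b]; print(np.degrees(np.arctan2(e[1],e[0])))
c=np.array([510.3,-362]);t=np.radians(-9.2);ex=np.array([np.cos(t),np.sin(t)]);ey=np.array([-ex[1],ex[0]])
for q in p: print(q.round(1),((q-c)@ex).round(1),((q-c)@ey).round(1))
E
```

```text
170.16814690965447
-99.67083122557129
[ 631.3 -252.3] 101.9 127.7
[ 447.8 -220.5] -84.3 129.7
[ 411.8 -313. ] -105.1 32.6
[ 384.2 -475.1] -106.4 -131.8
[ 633.2 -252.7] 103.8 127.6
[ 628.4 -257.3] 99.8 122.3
```

```bash
python3 -m inch '0 0 15 0 0 .07;0 0 15 0 0 0;0 0 15 0 0 0;0 0 15 0 0 0;0 0 10 0 0 0;0 0 8 0 0 0;0 0 4 0 0 0;0 0 3 0 0 0;0 0 2 0 0 0;0 0 1 0 0 0'
python3 -m inch '0 0 1 0 0 0;0 0 0 0 0 0;0 0 0 0 0 0;0 0 0 0 0 0;0 0 0 0 0 0;0 0 0 0 0 0;0 0 0 0 0 0;0 0 0 0 0 0;0 0 0 0 0 0;0 0 0 0 0 0'
```

```text
time_s: 58.25
eef_pos: [495.0, -274.6, -8.6]
ee_rot: [0.0, 0.997, -0.083, 0.0]
force: [-0.2, -0.5, -1.8]
grip_width: 0.24
grip_force: 39.6
time_s: 59.08
eef_pos: [494.8, -274.4, -9.8]
ee_rot: [-0.0, 0.997, -0.083, -0.0]
force: [-0.7, 0.8, -1.3]
grip_width: 0.241
grip_force: 39.6
```

```bash
python3 -m inch '0 0 1 0 0 0;0 0 0 0 0 0;0 0 0 0 0 0;0 0 0 0 0 0;0 0 0 0 0 0;0 0 0 0 0 0;0 0 0 0 0 0;0 0 0 0 0 0;0 0 0 0 0 0;0 0 0 0 0 0' .4 40
python3 -m inch '0 0 -5 0 0 0;0 0 -10 0 0 0;0 0 -20 0 0 0;0 0 -20 0 0 0;0 0 -20 0 0 0;0 0 -20 0 0 0;0 0 -20 0 0 0;0 0 -20 0 0 0;0 0 -15 0 0 0;0 0 0 0 0 0'
python3 -m inch '7.6 -28.5 0 0 0 0;7.6 -28.5 0 0 0 0;7.6 -28.5 0 0 0 0;7.6 -28.5 0 0 0 0;7.6 -28.5 0 0 0 0;7.6 -28.5 0 0 0 0;7.6 -28.5 0 0 0 0;7.6 -28.5 0 0 0 0;0 0 0 0 0 -1;0 0 0 0 0 -1' .5 >/dev/null
python3 -m inch '0 0 0 0 0 -1;0 0 0 0 0 -1;0 0 0 0 0 -1;0 0 0 0 0 -1;0 0 0 0 0 -1;0 0 0 0 0 -1;0 0 0 0 0 -1;0 0 0 0 0 -1;0 0 0 0 0 -1;0 0 0 0 0 -1' >/dev/null
python3 -m inch '0 0 0 0 0 -1;0 0 0 0 0 -1;0 0 0 0 0 -1;0 0 0 0 0 -1;0 0 0 0 0 -.5;0 0 0 0 0 0;0 0 0 0 0 0;0 0 0 0 0 0;0 0 0 0 0 0;0 0 0 0 0 0'
python3 - <<'E'
from drv import *
drivers('t2'); from plan import plan; plan(593,-59.5,-16,-.5)
E
```

```text
time_s: 59.92
eef_pos: [494.7, -274.4, -10.8]
ee_rot: [-0.0, 0.997, -0.083, -0.0]
force: [-0.0, -1.2, -0.6]
grip_width: 0.403
grip_force: 0.0
time_s: 60.75
eef_pos: [496.0, -275.4, 143.3]
ee_rot: [0.002, 0.997, -0.083, 0.003]
force: [-0.8, 0.8, -0.2]
grip_width: 0.402
grip_force: 0.0
time_s: 63.25
eef_pos: [592.6, -59.7, 139.1]
ee_rot: [-0.0, 0.711, 0.703, -0.0]
force: [0.3, 1.2, 0.1]
grip_width: 0.497
grip_force: 0.0
[729.6 -32.2] size 379 138 ang -56.9 [np.int64(248), np.int64(223)]
[410.4 762.1] size 635 42 ang 0.2 [np.int64(116), np.int64(90)]
[633.9 -62.7] size 95 18 ang 72.9 [np.int64(509), np.int64(352)]
[ 584.2 -769.4] size 59 45 ang 91.8 [0, np.int64(178)]
[487.4 386.5] size 116 115 ang -132.2 [np.int64(168), np.int64(173)]
[537.3  87.9] size 102 74 ang -108.0 [np.int64(134), np.int64(403)]
[ 495.1 -273. ] size 77 16 ang -10.6 [np.int64(500), np.int64(367)]
[396.8 187.5] size 155 85 ang 169.7 [np.int64(134), np.int64(229)]
[152.  -81.2] size 169 53 ang 172.3 [np.int64(189), np.int64(297)]
[57.2 64.9] size 286 66 ang -103.1 [np.int64(190), np.int64(241)]
at [592.6 -59.7 139.2] psi -0.6 t 63.3 tool shift [  0.2   0.4 155.2] len 155 F [-0.4  0.3  0.5] w 0.500
 turn units [-0.         -0.         -0.01718873]  shift if turned first [  0.2   0.4 155.2]
```

```bash
python3 -m inch '0 0 20 0 0 0;0 0 30 0 0 0;0 0 30 0 0 0;0 0 20 0 0 0;0 0 15 0 0 0;0 0 10 0 0 0;0 0 10 0 0 0;0 0 10 0 0 0;0 0 5 0 0 0;0 0 5 0 0 0'
python3 -m inch '0 0 0 0 0 0;0 0 0 0 0 0;0 0 0 0 0 0;0 0 0 0 0 0;0 0 0 0 0 0;0 0 0 0 0 0;0 0 0 0 0 0;0 0 0 0 0 0;0 0 0 0 0 0;0 0 0 0 0 0' 0 40
python3 -m inch '0 0 -5 0 0 0;0 0 -10 0 0 0;0 0 -20 0 0 0;0 0 -20 0 0 0;0 0 -20 0 0 0;0 0 -20 0 0 0;0 0 0 0 0 0;0 0 0 0 0 0;0 0 0 0 0 0;0 0 0 0 0 0'
python3 plan.py 485.2 -329.6 80 80.4
```

```text
time_s: 64.13
eef_pos: [592.8, -59.7, -16.0]
ee_rot: [0.0, 0.711, 0.704, 0.0]
force: [1.1, 0.1, 0.4]
grip_width: 0.5
grip_force: 0.0
time_s: 64.97
eef_pos: [592.9, -59.8, -15.4]
ee_rot: [0.0, 0.711, 0.704, 0.0]
force: [0.7, 0.9, 6.0]
grip_width: 0.207
grip_force: 40.0
time_s: 65.8
eef_pos: [591.9, -59.5, 77.9]
ee_rot: [-0.001, 0.711, 0.704, -0.001]
force: [-0.0, -0.5, -0.5]
grip_width: 0.206
grip_force: 39.2
at [591.9 -59.5  77.9] psi -0.6 t 65.8 tool shift [-271.2 -104.    -2. ] len 290 F [-0.  -0.5 -0.5] w 0.206
 turn units [-1.33690152e-02 -2.10084525e-02 -1.34950659e+01]  shift if turned first [  60.1 -284.1   -2.1]
```

```bash
python3 -m inch '-33.9 -13 0 0 0 0;-33.9 -13 0 0 0 0;-33.9 -13 0 0 0 0;-33.9 -13 0 0 0 0;-33.9 -13 0 0 0 0;-33.9 -13 0 0 0 0;-33.9 -13 0 0 0 0;-33.9 -13 0 0 0 0;0 0 0 0 0 -1;0 0 0 0 0 -1' >/dev/null
python3 -m inch '0 0 0 0 0 -1;0 0 0 0 0 -1;0 0 0 0 0 -1;0 0 0 0 0 -1;0 0 0 0 0 -1;0 0 0 0 0 -1;0 0 0 0 0 -1;0 0 0 0 0 -1;0 0 0 0 0 -1;0 0 0 0 0 -1' >/dev/null
python3 -m inch '0 0 0 0 0 -1;0 0 0 0 0 -.5;0 0 0 0 0 0;0 0 0 0 0 0;0 0 0 0 0 0;0 0 0 0 0 0;0 0 0 0 0 0;0 0 0 0 0 0;0 0 0 0 0 0;0 0 0 0 0 0'
python3 plan.py 485.2 -329.6 -10.5 80.3
```

```text
time_s: 68.3
eef_pos: [485.9, -329.8, 79.2]
ee_rot: [0.0, 0.084, 0.997, 0.0]
force: [-0.3, -0.4, -0.4]
grip_width: 0.207
grip_force: 39.2
at [ 485.9 -329.8   79.2] psi 80.4 t 68.3 tool shift [ 0.8  0.1 89.7] len 90 F [-0.3 -0.4 -0.4] w 0.207
 turn units [0.         0.         0.02005352]  shift if turned first [ 0.8  0.1 89.7]
```

```bash
python3 -m inch '0 0 15 0 0 0;0 0 15 0 0 0;0 0 15 0 0 0;0 0 15 0 0 0;0 0 10 0 0 0;0 0 8 0 0 0;0 0 5 0 0 0;0 0 4 0 0 0;0 0 2 0 0 0;0 0 1 0 0 0'
python3 -m inch '0 0 0 0 0 0;0 0 0 0 0 0;0 0 0 0 0 0;0 0 0 0 0 0;0 0 0 0 0 0;0 0 0 0 0 0;0 0 0 0 0 0;0 0 0 0 0 0;0 0 0 0 0 0;0 0 0 0 0 0' .4 40
python3 -m inch '0 0 -5 0 0 0;0 0 -10 0 0 0;0 0 -20 0 0 0;0 0 -20 0 0 0;0 0 -20 0 0 0;0 0 -20 0 0 0;0 0 -20 0 0 0;0 0 -20 0 0 0;0 0 -15 0 0 0;0 0 0 0 0 0'
python3 -m inch '1.7 28.9 0 0 0 0;1.7 28.9 0 0 0 0;1.7 28.9 0 0 0 0;1.7 28.9 0 0 0 0;1.7 28.9 0 0 0 0;1.7 28.9 0 0 0 0;1.7 28.9 0 0 0 0;1.7 28.9 0 0 0 0;0 0 0 0 0 1;0 0 0 0 0 1' .5 >/dev/null
python3 -m inch '0 0 0 0 0 1;0 0 0 0 0 1;0 0 0 0 0 1;0 0 0 0 0 1;0 0 0 0 0 1;0 0 0 0 0 1;0 0 0 0 0 1;0 0 0 0 0 1;0 0 0 0 0 1;0 0 0 0 0 .6'
python3 plan.py 511 -100 -16 11;python3 - <<'E'
from drv import *
drivers('t3')
E
```

```text
time_s: 69.13
eef_pos: [486.1, -330.0, -10.4]
ee_rot: [0.0, 0.083, 0.997, -0.0]
force: [-2.9, 1.9, 8.1]
grip_width: 0.205
grip_force: 40.4
time_s: 69.97
eef_pos: [485.9, -329.8, -10.8]
ee_rot: [-0.0, 0.083, 0.997, 0.0]
force: [0.5, 0.4, 0.2]
grip_width: 0.402
grip_force: 0.0
time_s: 70.8
eef_pos: [487.1, -330.9, 143.5]
ee_rot: [0.003, 0.083, 0.997, -0.002]
force: [0.2, -0.1, 0.4]
grip_width: 0.399
grip_force: 0.0
time_s: 72.47
eef_pos: [510.7, -99.5, 138.9]
ee_rot: [-0.0, 0.639, 0.769, -0.0]
force: [0.8, 0.1, 0.9]
grip_width: 0.501
grip_force: 0.0
at [510.7 -99.5 138.9] psi 10.5 t 72.5 tool shift [ -0.6   0.3 154.9] len 155 F [0.8 0.1 0.9] w 0.501
 turn units [-0.00477465 -0.00286479 -0.07925916]  shift if turned first [ -0.6   0.2 154.9]
[ 767.7 -136.2] size 157 61 ang -84.0 [np.int64(229), np.int64(139)]
[411.9 761.6] size 638 42 ang -180.0 [np.int64(99), np.int64(111)]
[662.4  65.1] size 110 104 ang 167.4 [np.int64(141), np.int64(153)]
[592.7 -49.1] size 218 59 ang -42.0 [np.int64(554), np.int64(138)]
[ 582.6 -769.9] size 57 41 ang 91.8 [0, np.int64(178)]
[483.3 390.2] size 115 103 ang 48.1 [np.int64(194), np.int64(182)]
[ 494.3 -272.8] size 75 15 ang -10.3 [np.int64(530), np.int64(375)]
[249.7 171.3] size 159 33 ang -120.4 [np.int64(145), np.int64(275)]
[103.1 -82.8] size 118 35 ang -170.1 [np.int64(307), np.int64(558)]
```

```bash
python3 -m inch '0 0 20 0 0 0;0 0 30 0 0 0;0 0 30 0 0 0;0 0 20 0 0 0;0 0 15 0 0 0;0 0 10 0 0 0;0 0 10 0 0 0;0 0 10 0 0 0;0 0 5 0 0 0;0 0 5 0 0 0'
python3 -m inch '0 0 0 0 0 0;0 0 0 0 0 0;0 0 0 0 0 0;0 0 0 0 0 0;0 0 0 0 0 0;0 0 0 0 0 0;0 0 0 0 0 0;0 0 0 0 0 0;0 0 0 0 0 0;0 0 0 0 0 0' 0 40
python3 -m inch '0 0 -5 0 0 0;0 0 -10 0 0 0;0 0 -20 0 0 0;0 0 -20 0 0 0;0 0 -20 0 0 0;0 0 -20 0 0 0;0 0 0 0 0 0;0 0 0 0 0 0;0 0 0 0 0 0;0 0 0 0 0 0'
python3 plan.py 476.2 -384.8 80 -99.6
```

```text
time_s: 73.35
eef_pos: [511.1, -99.6, -16.1]
ee_rot: [0.0, 0.637, 0.771, 0.0]
force: [0.3, 0.1, 0.6]
grip_width: 0.498
grip_force: 0.0
time_s: 74.18
eef_pos: [512.9, -99.9, -12.9]
ee_rot: [0.002, 0.637, 0.771, 0.001]
force: [-3.4, 5.0, 21.4]
grip_width: 0.049
grip_force: 37.4
time_s: 75.02
eef_pos: [510.4, -99.4, 78.3]
ee_rot: [-0.001, 0.637, 0.771, -0.0]
force: [0.1, 0.2, 0.7]
grip_width: -0.0
grip_force: 0.0
at [510.4 -99.4  78.3] psi 10.8 t 75.0 tool shift [-273.9  -87.2   -1.8] len 287 F [0.1 0.2 0.7] w -0.000
 turn units [-1.81436635e-02  6.68450761e-03  1.84053142e+01]  shift if turned first [ 13.9 287.1  -1.7]
```

```bash
python3 -m inch '25 0 -10 0 0 0;25 0 -10 0 0 0;25 0 -10 0 0 0;25 0 -10 0 0 0;25 0 -10 0 0 0;25 0 -10 0 0 0;25 0 -10 0 0 0;25 0 0 0 0 0;25 0 0 0 0 0;25 0 0 0 0 0' .5 40
python3 - <<'E'
from drv import *
drivers('t4')
n='t4'; im=np.load('pics/t4.npz')['im'].astype(int); v=im.max(2); s=v-im.min(2)
m=((s<40)&(v>125)).astype(np.uint8); k,l,st,ce=cv2.connectedComponentsWithStats(m)
for i in range(1,k):
    w=px2w(n,[ce[i]],10)[0]
    if st[i,4]>8 and 330<w[0]<720 and -480<w[1]<40:
        W=px2w(n,np.argwhere(l==i)[:,::-1],10)[:,:2].astype(np.float32); print('bright',w[:2].round(1),cv2.minAreaRect(W))
E
```

```text
time_s: 75.85
eef_pos: [463.3, 147.1, 148.5]
ee_rot: [-0.0, 0.637, 0.771, -0.0]
force: [-0.3, 0.0, 1.1]
grip_width: 0.498
grip_force: 0.0
[ 776.4 -140.5] size 147 44 ang -84.0 [np.int64(188), np.int64(181)]
[408.6 762.1] size 631 43 ang -179.8 [np.int64(107), np.int64(112)]
[661.2  83.6] size 136 112 ang -102.6 [np.int64(126), np.int64(177)]
[493.6 102.4] size 229 81 ang 21.8 [np.int64(539), np.int64(149)]
[ 582.9 -769. ] size 56 45 ang 87.6 [np.int64(194), 0]
[487.5 386.4] size 115 115 ang 47.8 [np.int64(185), np.int64(184)]
[ 495.1 -273. ] size 77 15 ang -10.3 [np.int64(525), np.int64(378)]
[510.3 -96.3] size 83 20 ang 101.2 [np.int64(187), np.int64(590)]
[ 483.8 -326.9] size 73 13 ang -10.2 [np.int64(508), np.int64(373)]
[450.1 194.2] size 106 22 ang -86.4 [np.int64(503), np.int64(407)]
[382.8 -33.8] size 90 59 ang -99.5 [np.int64(178), np.int64(198)]
[100.9  19. ] size 234 172 ang -88.4 [np.int64(299), np.int64(139)]
[ 44.9 368.2] size 262 114 ang 120.1 [np.int64(186), np.int64(332)]
bright [ 561.6 -286.8] ((563.6104125976562, -285.4538269042969), (10.219234466552734, 55.5075569152832), 82.09144592285156)
bright [ 551.2 -340.9] ((552.42724609375, -342.1338806152344), (9.108122825622559, 54.50113296508789), 75.52203369140625)
bright [496.2 -28.8] ((496.3885498046875, -29.998075485229492), (13.067469596862793, 58.42633819580078), 11.209362983703613)
bright [ 384.9 -103.9] ((385.41094970703125, -103.03499603271484), (59.39107131958008, 12.195464134216309), 81.51814270019531)
```

```bash
python3 - <<'E'
from m import *
W=lambda p:A(p,(0,0),800/512)
# cross-width profile on wrist images at several handle stations
def prof(n,h0,h1,lab):
    d=np.load('pics/'+n+'.npz'); im=d['im'].astype(int); v=im.max(2); s=v-im.min(2)
    p=px2w(n,W([h0,h1]),12)[:,:2]; e=(p[1]-p[0])/np.linalg.norm(p[1]-p[0]); nn=np.array([-e[1],e[0]]); L=np.linalg.norm(p[1]-p[0])
    g=(s<25)
    ws=[]
    for f in np.linspace(.15,.85,15):
        c=p[0]+e*L*f; t=np.arange(-25,25.1,.5); q=np.c_[c+t[:,None]*nn,np.full(len(t),16)]
        u=w2px(n,q); val=cv2.remap(g.astype(np.float32),u[None,:,0].astype(np.float32),u[None,:,1].astype(np.float32),1)[0]
        ws.append(val.sum()*.5)
    print(n,lab,'len',L.round(1),'width',np.median(ws).round(1),'ends',p.round(1).tolist())
prof('w4',(511,328),(509,412),'D1'); prof('w4',(400,285),(416,378),'D2'); prof('w4',(302,355),(342,433),'D3'); prof('w4',(165,305),(188,395),'D4')
prof('w8',(362,353),(332,433),'D3'); prof('w8',(485,357),(433,432),'D2'); prof('w8',(285,212),(222,300),'D4')
prof('w5',(467,470),(470,540),'D1'); prof('w5',(366,435),(388,508),'D2'); prof('w5',(280,490),(316,555),'D3')
d=np.load('pics/w4.npz')['im']; c=d[215:290,165:255]; print(c[50-15:50+15:5, 20:60:5].tolist()[:3])
E
```

```text
w4 D1 len 79.4 width 24.2 ends [[675.6, -72.0], [663.3, -150.5]]
w4 D2 len 84.0 width 20.5 ends [[593.3, -16.7], [589.7, -100.7]]
w4 D3 len 82.2 width 21.4 ends [[499.9, -59.8], [514.6, -140.7]]
w4 D4 len 83.7 width 33.2 ends [[400.3, 6.6], [391.1, -76.6]]
w8 D3 len 79.0 width 17.9 ends [[502.7, -63.0], [516.4, -140.9]]
w8 D2 len 80.3 width 24.6 ends [[589.8, -16.8], [589.9, -97.1]]
w8 D4 len 86.6 width 26.5 ends [[399.6, 7.2], [387.0, -78.5]]
w5 D1 len 83.0 width 22.1 ends [[674.8, -71.0], [664.7, -153.3]]
w5 D2 len 83.1 width 22.3 ends [[592.5, -15.2], [594.6, -98.3]]
w5 D3 len 84.2 width 24.4 ends [[499.8, -57.8], [512.3, -141.1]]
[[[95, 131, 194], [96, 132, 194], [98, 137, 202], [112, 108, 107], [74, 71, 71], [57, 55, 55], [55, 72, 98], [53, 68, 94]], [[97, 135, 199], [95, 131, 193], [95, 133, 195], [69, 78, 101], [129, 124, 123], [169, 166, 160], [47, 46, 46], [56, 73, 100]], [[98, 135, 198], [95, 131, 192], [95, 132, 192], [95, 133, 194], [118, 114, 111], [77, 74, 75], [54, 52, 52], [57, 73, 97]]]
```

```bash
python3 -m inch '-25 0 10 0 0 0;-25 0 10 0 0 0;-25 0 10 0 0 0;-25 0 10 0 0 0;-25 0 10 0 0 0;-25 0 10 0 0 0;-25 0 10 0 0 0;-25 0 0 0 0 0;-25 0 0 0 0 0;-25 0 0 0 0 0' .6 40
python3 plan.py 509 -100 -16 11.2
python3 - <<'E'
from m import *
# wrist: find dark-grey handle vs world at z=16 using row profile across tool y
n='w11'; im=grab('wrist',n).astype(int); v=im.max(2); s=v-im.min(2)
e=np.array([np.cos(np.radians(101)),np.sin(np.radians(101))]); nn=np.array([-e[1],e[0]]); c=np.array([509,-100.])
for d in (-35,-20,0,20,30,35,40,45,55,70,90):
    t=np.arange(-30,31,3.); u=w2px(n,np.c_[c+d*e+t[:,None]*nn,np.full(len(t),12)]); i=u.round().astype(int)
    print(d,u[10].round(),' '.join('%d/%d'%(v[y,x],s[y,x]) if 0<=x<512 and 0<=y<384 else '-' for x,y in i))
E
```

```text
time_s: 76.73
eef_pos: [510.5, -100.7, 78.1]
ee_rot: [-0.001, 0.637, 0.771, -0.0]
force: [-0.2, 0.5, 0.7]
grip_width: 0.602
grip_force: 0.0
at [ 510.5 -100.7   78.1] psi 10.8 t 76.7 tool shift [ 0.8 -1.2 94.1] len 94 F [-0.2  0.5  0.7] w 0.602
 turn units [-0.0162338  -0.01145916 -0.06207043]  shift if turned first [ 1.  -1.3 94.1]
-35 [254. 232.] 174/86 173/86 172/86 173/86 174/86 120/56 96/43 47/9 129/8 75/5 254/14 78/5 203/13 144/67 184/93 186/94 181/90 185/94 185/94 190/97 190/98
-20 [254. 215.] 101/44 98/43 177/87 173/86 173/86 99/44 97/41 51/10 156/12 77/4 253/15 77/6 251/15 120/47 185/93 182/90 188/96 187/95 190/97 190/97 192/99
0 [254. 191.] 116/51 141/68 174/86 175/88 181/90 97/42 107/48 69/22 204/12 79/5 254/14 82/7 98/6 59/16 184/93 188/96 192/97 190/97 190/96 190/97 188/95
20 [254. 166.] 172/85 172/86 174/87 179/88 175/88 101/44 105/47 55/8 80/5 81/6 82/6 86/8 87/6 164/80 188/95 193/98 188/95 189/97 189/96 190/97 187/95
30 [254. 153.] 124/59 148/72 149/74 143/70 165/80 103/45 109/49 75/24 72/3 70/3 79/4 74/5 80/4 159/76 192/97 191/97 188/95 187/94 184/94 176/88 178/89
35 
[... 240 characters left out ...]
2/5 123/11 189/96 193/98 185/94 185/93 176/88 172/85 179/89 178/87
45 [254. 133.] 101/44 103/46 101/44 106/47 103/46 108/48 105/46 107/47 102/23 117/3 143/4 101/8 99/19 133/65 152/74 163/80 173/86 172/85 175/88 180/89 179/89
55 [254. 119.] 101/44 101/44 102/45 104/45 108/47 105/46 106/46 105/47 102/42 132/7 170/5 113/24 106/45 108/46 105/46 105/46 104/46 105/48 143/68 161/79 178/87
70 [254.  98.] 99/42 102/45 101/46 104/46 105/47 103/46 104/47 98/41 100/41 128/4 173/7 115/25 107/46 104/44 106/46 107/47 108/47 109/48 110/49 110/49 106/46
90 [254.  69.] 100/44 99/41 103/45 103/46 104/45 100/42 98/42 101/44 101/47 163/6 182/7 200/12 102/45 104/47 103/46 104/45 108/47 108/48 106/49 103/45 106/47
```

```bash
python3 -m inch '.5 -.3 10 0 0 -.05;0 0 15 0 0 0;0 0 15 0 0 0;0 0 15 0 0 0;0 0 10 0 0 0;0 0 10 0 0 0;0 0 8 0 0 0;0 0 4 0 0 0;0 0 2 0 0 0;0 0 1 0 0 0' .4
python3 -m inch '0 0 1 0 0 0;0 0 0 0 0 0;0 0 0 0 0 0;0 0 0 0 0 0;0 0 0 0 0 0;0 0 0 0 0 0;0 0 0 0 0 0;0 0 0 0 0 0;0 0 0 0 0 0;0 0 0 0 0 0' .23 30
python3 -m inch '0 0 0 0 0 0;0 0 0 0 0 0;0 0 0 0 0 0;0 0 0 0 0 0;0 0 0 0 0 0;0 0 0 0 0 0;0 0 0 0 0 0;0 0 0 0 0 0;0 0 0 0 0 0;0 0 0 0 0 0' .15 30
python3 -m inch '0 0 0 0 0 0;0 0 0 0 0 0;0 0 0 0 0 0;0 0 0 0 0 0;0 0 0 0 0 0;0 0 0 0 0 0;0 0 0 0 0 0;0 0 0 0 0 0;0 0 0 0 0 0;0 0 0 0 0 0' .1 30
```

```text
time_s: 77.62
eef_pos: [510.7, -99.1, -10.8]
ee_rot: [0.0, 0.635, 0.772, 0.0]
force: [-0.5, 0.1, -0.1]
grip_width: 0.4
grip_force: 0.0
time_s: 78.45
eef_pos: [510.5, -99.1, -11.8]
ee_rot: [-0.0, 0.635, 0.772, -0.0]
force: [-0.1, -0.1, -0.4]
grip_width: 0.231
grip_force: 0.0
time_s: 79.28
eef_pos: [510.6, -99.2, -11.8]
ee_rot: [0.0, 0.635, 0.772, -0.0]
force: [0.9, -1.1, 0.2]
grip_width: 0.152
grip_force: 0.0
time_s: 80.12
eef_pos: [510.6, -99.2, -11.8]
ee_rot: [0.0, 0.635, 0.772, 0.0]
force: [-0.6, 0.5, -0.1]
grip_width: 0.097
grip_force: 0.0
```

```bash
python3 -m inch '0 0 -10 0 0 0;0 0 -20 0 0 0;0 -20 0 0 0 0;0 -20 0 0 0 0;0 0 0 0 0 0;0 0 20 0 0 0;0 0 5 0 0 0;0 0 3 0 0 0;0 0 1 0 0 0;0 0 0 0 0 0' 0 30
python3 -m inch '0 0 1 0 0 0;0 0 0 0 0 0;0 0 1 0 0 0;0 0 0 0 0 0;0 0 1 0 0 0;0 0 0 0 0 0;0 0 0 0 0 0;0 0 0 0 0 0;0 0 0 0 0 0;0 0 0 0 0 0'
python3 -m inch '0 0 1 0 0 0;0 0 0 0 0 0;0 0 1 0 0 0;0 0 0 0 0 0;0 0 1 0 0 0;0 0 0 0 0 0;0 0 0 0 0 0;0 0 0 0 0 0;0 0 0 0 0 0;0 0 0 0 0 0'
```

```text
time_s: 80.95
eef_pos: [471.6, -106.9, -10.5]
ee_rot: [0.0, 0.635, 0.772, 0.0]
force: [-0.1, -0.2, 0.6]
grip_width: -0.001
grip_force: 0.0
time_s: 81.78
eef_pos: [471.3, -106.9, -13.8]
ee_rot: [0.0, 0.635, 0.772, -0.0]
force: [0.1, 0.4, -0.8]
grip_width: 0.0
grip_force: 0.0
time_s: 82.62
eef_pos: [471.3, -106.9, -16.8]
ee_rot: [0.0, 0.635, 0.772, -0.0]
force: [-0.3, 0.4, 0.3]
grip_width: 0.0
grip_force: 0.0
```

```bash
python3 -m inch '0 0 -10 0 0 0;0 0 -20 0 0 0;0 20 0 0 0 0;0 20 0 0 0 0;0 0 0 0 0 0;0 0 0 0 0 0;0 0 10 0 0 0;0 0 10 0 0 0;0 0 5 0 0 0;0 0 2 0 0 0' .4 30
python3 -m inch '0 0 2 0 0 0;0 0 1 0 0 0;0 0 1 0 0 0;0 0 1 0 0 0;0 0 0 0 0 0;0 0 0 0 0 0;0 0 0 0 0 0;0 0 0 0 0 0;0 0 0 0 0 0;0 0 0 0 0 0' .35
python3 -m inch '0 0 0 0 0 0;0 0 0 0 0 0;0 0 0 0 0 0;0 0 0 0 0 0;0 0 0 0 0 0;0 0 0 0 0 0;0 0 0 0 0 0;0 0 0 0 0 0;0 0 0 0 0 0;0 0 0 0 0 0' .15 30
```

```text
time_s: 83.45
eef_pos: [509.4, -98.9, -15.3]
ee_rot: [-0.001, 0.635, 0.772, -0.0]
force: [-0.3, 0.2, -0.2]
grip_width: 0.4
grip_force: 0.0
time_s: 84.28
eef_pos: [510.6, -99.2, -18.8]
ee_rot: [0.0, 0.635, 0.772, 0.0]
force: [-0.1, -0.6, -0.3]
grip_width: 0.35
grip_force: 0.0
time_s: 85.12
eef_pos: [510.6, -99.2, -18.7]
ee_rot: [0.0, 0.635, 0.772, 0.0]
force: [-0.5, 1.2, 4.8]
grip_width: 0.193
grip_force: 29.7
```

```bash
python3 -m inch '0 0 0 0 0 0;0 0 0 0 0 0;0 0 0 0 0 0;0 0 0 0 0 0;0 0 0 0 0 0;0 0 0 0 0 0;0 0 -2 0 0 0;0 0 -3 0 0 0;0 0 -5 0 0 0;0 0 -5 0 0 0' 0 30
python3 -m inch '0 0 -10 0 0 0;0 0 -10 0 0 0;0 0 -20 0 0 0;0 0 -20 0 0 0;0 0 -20 0 0 0;0 0 0 0 0 0;0 0 0 0 0 0;0 0 0 0 0 0;0 0 0 0 0 0;0 0 0 0 0 0'
python3 plan.py 476.2 -384.8 80 -99.6
```

```text
time_s: 85.95
eef_pos: [510.4, -99.1, -3.5]
ee_rot: [-0.0, 0.635, 0.772, -0.0]
force: [-0.4, 0.8, 0.8]
grip_width: 0.197
grip_force: 29.3
time_s: 86.78
eef_pos: [510.1, -99.0, 75.4]
ee_rot: [-0.001, 0.635, 0.772, -0.0]
force: [-0.0, 0.0, 0.5]
grip_width: 0.193
grip_force: 29.4
at [510.1 -99.   75.4] psi 11.1 t 86.8 tool shift [-273.9  -88.4   -4.8] len 288 F [-0.   0.   0.5] w 0.193
 turn units [-1.81436635e-02  6.68450761e-03  1.84549706e+01]  shift if turned first [ 14.2 287.5  -4.6]
```

```bash
python3 -m inch '-34.2 -11 0 0 0 0;-34.2 -11 0 0 0 0;-34.2 -11 0 0 0 0;-34.2 -11 0 0 0 0;-34.2 -11 0 0 0 0;-34.2 -11 0 0 0 0;-34.2 -11 0 0 0 0;-34.2 -11 0 0 0 0;0 0 0 0 0 1;0 0 0 0 0 1' >/dev/null
python3 -m inch '0 0 0 0 0 1;0 0 0 0 0 1;0 0 0 0 0 1;0 0 0 0 0 1;0 0 0 0 0 1;0 0 0 0 0 1;0 0 0 0 0 1;0 0 0 0 0 1;0 0 0 0 0 1;0 0 0 0 0 1' >/dev/null
python3 -m inch '0 0 0 0 0 1;0 0 0 0 0 1;0 0 0 0 0 1;0 0 0 0 0 1;0 0 0 0 0 1;0 0 0 0 0 1;0 0 0 0 0 .45;0 0 0 0 0 0;0 0 0 0 0 0;0 0 0 0 0 0'
python3 plan.py 476.2 -384.8 -12 -99.6
python3 - <<'E'
from h import *
n='w12'; grab('wrist',n); drv=None
g=grab('top','t5')
E
```

```text
time_s: 89.28
eef_pos: [476.9, -384.5, 75.8]
ee_rot: [-0.0, 0.997, -0.083, -0.0]
force: [0.7, 0.0, 0.1]
grip_width: 0.195
grip_force: 29.4
at [ 476.9 -384.5   75.8] psi -99.5 t 89.3 tool shift [-0.6  0.5 87.8] len 88 F [0.7 0.  0.1] w 0.195
 turn units [-0.00477465  0.00477465  0.02100845]  shift if turned first [-0.7  0.4 87.8]
```

```bash
python3 -m inch '0 0 15 0 0 0;0 0 15 0 0 0;0 0 15 0 0 0;0 0 15 0 0 0;0 0 10 0 0 0;0 0 8 0 0 0;0 0 5 0 0 0;0 0 3 0 0 0;0 0 1 0 0 0;0 0 1 0 0 0'
python3 -m inch '0 0 1 0 0 0;0 0 .5 0 0 0;0 0 0 0 0 0;0 0 0 0 0 0;0 0 0 0 0 0;0 0 0 0 0 0;0 0 0 0 0 0;0 0 0 0 0 0;0 0 0 0 0 0;0 0 0 0 0 0' 
python3 - <<'E'
from m import *
n='t5'; im=np.load('pics/t5.npz')['im'].astype(int); b,g,r=im[...,0],im[...,1],im[...,2]
m=((g-r>40)&(b-r>40)).astype(np.uint8); k,l,st,ce=cv2.connectedComponentsWithStats(m); i=1+st[1:,4].argmax()
W=px2w(n,np.argwhere(l==i)[:,::-1],66)[:,:2].astype(np.float32); R=cv2.minAreaRect(W); print(R); c=cv2.boxPoints(R); print(c.round(1))
h=np.array([395.3,-34.3]); t=np.radians(-98.5); e=np.array([np.cos(t),np.sin(t)]); nn=np.array([-e[1],e[0]])
print('box corners along/perp of driver',[((p-h)@e).round(0) for p in c],[((p-h)@nn).round(1) for p in c])
v=im.max(2); s=v-im.min(2)
for d in (-35,-20,0,20,35):
    q=np.arange(-36,37,3.); u=w2px(n,np.c_[h+d*e+q[:,None]*nn,np.full(len(q),20)]); u=u.round().astype(int); print(d,' '.join('%d/%d'%(v[y,x],s[y,x]) for x,y in u))
E
```

```text
time_s: 90.22
eef_pos: [477.3, -384.9, -11.4]
ee_rot: [0.0, 0.997, -0.083, 0.0]
force: [0.3, 0.3, -0.5]
grip_width: 0.192
grip_force: 29.4
time_s: 91.05
eef_pos: [477.0, -384.6, -13.3]
ee_rot: [0.0, 0.997, -0.083, 0.0]
force: [0.4, -0.4, -0.6]
grip_width: 0.19
grip_force: 29.4Traceback (most recent call last):
  File "<stdin>", line 3, in <module>
ValueError: attempt to get argmax of an empty sequence
```

```bash
python3 -m inch '0 0 1 0 0 0;0 0 1 0 0 0;0 0 0 0 0 0;0 0 0 0 0 0;0 0 0 0 0 0;0 0 0 0 0 0;0 0 0 0 0 0;0 0 0 0 0 0;0 0 0 0 0 0;0 0 0 0 0 0' 
python3 - <<'E'
from m import *
n='t4'; im=np.load('pics/t4.npz')['im'].astype(int); b,g,r=im[...,0],im[...,1],im[...,2]
m=((g-r>40)&(b-r>40)).astype(np.uint8); k,l,st,ce=cv2.connectedComponentsWithStats(m); i=1+st[1:,4].argmax()
W=px2w(n,np.argwhere(l==i)[:,::-1],66)[:,:2].astype(np.float32); R=cv2.minAreaRect(W); print(R); c=cv2.boxPoints(R); print(c.round(1))
h=np.array([395.3,-34.3]); t=np.radians(-98.5); e=np.array([np.cos(t),np.sin(t)]); nn=np.array([-e[1],e[0]])
print('box corners along/perp of driver',[((p-h)@e).round(0) for p in c],[((p-h)@nn).round(1) for p in c])
v=im.max(2); s=v-im.min(2)
for d in (-35,-20,0,20,35):
    q=np.arange(-36,37,3.); u=w2px(n,np.c_[h+d*e+q[:,None]*nn,np.full(len(q),20)]); u=u.round().astype(int); print(d,' '.join('%d/%d'%(v[y,x],s[y,x]) for x,y in u))
E
```

```text
time_s: 91.88
eef_pos: [477.1, -384.7, -13.7]
ee_rot: [0.0, 0.997, -0.083, 0.0]
force: [-3.0, 3.4, 13.3]
grip_width: 0.196
grip_force: 30.9
((345.183837890625, -39.84096145629883), (65.6957778930664, 42.681907653808594), 68.94232177734375)
[[313.5 -62.8]
 [353.3 -78.2]
 [376.9 -16.9]
 [337.1  -1.5]]
box corners along/perp of driver [np.float64(40.0), np.float64(50.0), np.float64(-15.0), np.float64(-24.0)] [np.float64(-76.7), np.float64(-35.1), np.float64(-20.8), np.float64(-62.4)]
-35 133/67 126/64 125/61 124/64 127/62 127/62 126/63 125/60 112/47 88/21 83/5 82/3 85/3 85/1 82/4 79/3 64/8 70/24 80/38 106/50 116/55 125/60 124/61 124/64 124/62
-20 96/40 78/9 76/18 81/31 79/36 84/38 93/43 77/27 76/14 76/14 87/4 97/4 90/5 94/5 84/4 83/5 78/7 75/23 79/34 102/43 115/54 120/60 121/62 120/62 122/61
0 220/149 221/148 214/147 181/115 181/115 108/35 71/20 75/32 71/26 67/9 78/3 87/3 85/2 94/6 86/4 80/3 74/12 70/27 81/32 85/39 101/49 120/58 121/61 127/60 120/60
20 223/150 221/149 209/132 152/62 106/13 84/24 77/34 76/35 67/23 62/7 69/5 70/4 69/5 67/1 68/2 64/8 64/20 78/33 86/38 99/47 113/54 121/56 117/58 125/62 121/60
35 209/139 167/97 107/31 107/31 80/31 78/31 78/36 81/32 78/25 77/12 100/5 103/6 92/4 86/5 77/3 68/4 75/18 94/43 109/52 118/59 120/60 123/58 118/63 120/60 123/63
```

```bash
python3 -m inch '0 0 0 0 0 0;0 0 0 0 0 0;0 0 0 0 0 0;0 0 0 0 0 0;0 0 0 0 0 0;0 0 0 0 0 0;0 0 0 0 0 0;0 0 0 0 0 0;0 0 0 0 0 0;0 0 0 0 0 0' .4 40
python3 -m inch '0 0 -5 0 0 0;0 0 -10 0 0 0;0 0 -20 0 0 0;0 0 -20 0 0 0;0 0 -20 0 0 0;0 0 -20 0 0 0;0 0 -20 0 0 0;0 0 -20 0 0 0;0 0 -15 0 0 0;0 0 0 0 0 0'
python3 -m inch '-17.2 -32.1 0 0 0 0;-17.2 -32.1 0 0 0 0;-17.2 -32.1 0 0 0 0;-17.2 -32.1 0 0 0 0;-17.2 -32.1 0 0 0 0;-17.2 -32.1 0 0 0 0;-17.2 -32.1 0 0 0 0;-17.2 -32.1 0 0 0 0;0 0 0 0 0 -1;0 0 0 0 0 -1'  >/dev/null
python3 -m inch '0 0 0 0 0 -1;0 0 0 0 0 -1;0 0 0 0 0 -1;0 0 0 0 0 -1;0 0 0 0 0 -1;0 0 0 0 0 -1;0 0 0 0 0 -1;0 0 0 0 0 -1;0 0 0 0 0 -1;0 0 0 0 0 -1' >/dev/null
python3 -m inch '0 0 0 0 0 -1;0 0 0 0 0 -1;0 0 0 0 0 -1;0 0 0 0 0 -.2;0 0 0 0 0 0;0 0 0 0 0 0;0 0 0 0 0 0;0 0 0 0 0 0;0 0 0 0 0 0;0 0 0 0 0 0'
python3 plan.py 384.2 -108.5 -15 -8.5
python3 - <<'E'
from drv import *
drivers('t6')
E
```

```text
time_s: 92.72
eef_pos: [477.0, -384.6, -15.3]
ee_rot: [0.0, 0.997, -0.083, 0.0]
force: [-0.4, -0.6, 0.2]
grip_width: 0.4
grip_force: 0.0
time_s: 93.55
eef_pos: [478.1, -385.8, 139.1]
ee_rot: [0.002, 0.997, -0.083, 0.002]
force: [0.9, -0.3, -0.2]
grip_width: 0.397
grip_force: 0.0
time_s: 96.05
eef_pos: [384.0, -108.5, 134.7]
ee_rot: [0.0, 0.757, 0.653, -0.0]
force: [-0.0, 0.0, -0.0]
grip_width: 0.4
grip_force: 0.0
at [ 384.  -108.5  134.7] psi -8.4 t 96.0 tool shift [  0.    0.2 149.7] len 150 F [-0.  0. -0.] w 0.400
 turn units [0.        0.        0.0162338]  shift if turned first [  0.    0.2 149.7]
[ 776.7 -140.4] size 147 44 ang -84.0 [np.int64(196), np.int64(185)]
[661.   66.7] size 105 101 ang 167.4 [np.int64(149), np.int64(200)]
[369.6 761.4] size 559 42 ang 0.0 [np.int64(120), np.int64(107)]
[ 582.6 -770.3] size 56 41 ang 91.8 [0, np.int64(195)]
[481.7 391.7] size 115 99 ang 48.1 [np.int64(216), np.int64(198)]
[426.1 -63.6] size 167 63 ang -58.1 [np.int64(547), np.int64(162)]
[147.2 156. ] size 234 119 ang 95.9 [np.int64(190), np.int64(285)]
[110.9 380.1] size 128 13 ang 142.6 [np.int64(191), np.int64(200)]
```

```bash
python3 -m inch '0 0 20 0 0 0;0 0 30 0 0 0;0 0 30 0 0 0;0 0 20 0 0 0;0 0 15 0 0 0;0 0 10 0 0 0;0 0 10 0 0 0;0 0 10 0 0 0;0 0 5 0 0 0;0 0 0 0 0 0'
python3 -m inch '0 0 0 0 0 0;0 0 0 0 0 0;0 0 0 0 0 0;0 0 0 0 0 0;0 0 0 0 0 0;0 0 0 0 0 0;0 0 0 0 0 0;0 0 0 0 0 0;0 0 0 0 0 0;0 0 0 0 0 0' 0 40
python3 - <<'E'
from drv import *
n='t7'; im=grab('top',n).astype(int); v=im.max(2);s=v-im.min(2)
for y in (84,28,-28,-84):
    c=np.array([480.7,-357.2])+y*np.array([.163,.987])
    row=[]
    for d in range(-48,110,8):
        best=[]
        for o in range(-12,13,3):
            p=c+d*np.array([.987,-.163])+o*np.array([.163,.987]); u=w2px(n,[[*p,18]])[0].round().astype(int); best.append(s[u[1],u[0]])
        row.append(min(best))
    print(y,row)
E
```

```text
time_s: 96.93
eef_pos: [383.6, -108.2, -16.0]
ee_rot: [-0.001, 0.757, 0.654, -0.0]
force: [-0.1, -0.1, 0.2]
grip_width: 0.405
grip_force: 0.0
time_s: 97.77
eef_pos: [384.0, -108.5, -15.3]
ee_rot: [-0.0, 0.757, 0.654, 0.0]
force: [1.1, -0.4, -0.2]
grip_width: -0.002
grip_force: 0.0
84 [np.int64(75), np.int64(55), np.int64(13), np.int64(11), np.int64(10), np.int64(12), np.int64(9), np.int64(13), np.int64(15), np.int64(20), np.int64(22), np.int64(8), np.int64(8), np.int64(18), np.int64(24), np.int64(24), np.int64(28), np.int64(16), np.int64(35), np.int64(70)]
28 [np.int64(74), np.int64(39), np.int64(14), np.int64(14), np.int64(12), np.int64(11), np.int64(12), np.int64(16), np.int64(19), np.int64(23), np.int64(22), np.int64(9), np.int64(14), np.int64(25), np.int64(29), np.int64(31), np.int64(24), np.int64(20), np.int64(48), np.int64(73)]
-28 [np.int64(71), np.int64(68), np.int64(12), np.int64(11), np.int64(12), np.int64(12), np.int64(12), np.int64(12), np.int64(14), np.int64(23), np.int64(25), np.int64(12), np.int64(24), np.int64(26), np.int64(32), np.int64(28), np.int64(34), np.int64(26), np.int64(23), np.int64(80)]
-84 [np.int64(71), np.int64(72), np.int64(74), np.int64(71), np.int64(66), np.int64(70), np.int64(67), np.int64(70), np.int64(58), np.int64(65), np.int64(72), np.int64(79), np.int64(79), np.int64(80), np.int64(77), np.int64(77), np.int64(74), np.int64(72), np.int64(74), np.int64(80)]
```

```bash
python3 -m inch '0 0 -5 0 0 0;0 0 -5 0 0 0;0 0 0 0 0 0;0 0 0 0 0 0;0 0 0 0 0 0;0 0 5 0 0 0;0 0 5 0 0 0;0 0 3 0 0 0;0 0 3 0 0 0;0 0 2 0 0 0' .4 30
python3 -m inch '0 0 0 0 0 0;0 0 0 0 0 0;0 0 0 0 0 0;0 0 0 0 0 0;0 0 0 0 0 0;0 0 0 0 0 0;0 0 0 0 0 0;0 0 0 0 0 0;0 0 0 0 0 0;0 0 0 0 0 0' 0 30
```

```text
time_s: 98.65
eef_pos: [383.8, -108.4, -23.9]
ee_rot: [-0.0, 0.757, 0.654, -0.0]
force: [-0.6, -0.4, 0.3]
grip_width: 0.403
grip_force: 0.0
time_s: 99.48
eef_pos: [384.1, -108.6, -23.3]
ee_rot: [0.0, 0.757, 0.654, 0.0]
force: [0.4, -0.3, 0.4]
grip_width: 0.046
grip_force: 30.5
```

```bash
python3 -m inch '0 0 0 0 0 0;0 6 -1 0 0 0;0 8 -1 0 0 0;0 8 0 0 0 0;0 10 0 0 0 0;0 10 0 0 0 0;0 10 0 0 0 0;0 8 0 0 0 0;0 0 1 0 0 0;0 0 1 0 0 0'
python3 -m inch '0 0 0 0 0 0;0 0 0 0 0 0;0 0 0 0 0 0;0 0 0 0 0 0;0 0 0 0 0 0;0 0 -10 0 0 0;0 0 -30 0 0 0;0 0 -30 0 0 0;0 0 -30 0 0 0;0 0 -30 0 0 0' .4 30
python3 -m inch '-25 -15 -10 0 0 0;-25 -15 -10 0 0 0;-25 -15 0 0 0 0;-25 -15 0 0 0 0;-25 -15 0 0 0 0;-25 0 0 0 0 0;-25 0 0 0 0 0;0 0 0 0 0 0;0 0 0 0 0 0;0 0 0 0 0 0'
python3 - <<'E'
from drv import *
drivers('t8')
n='t8'; im=np.load('pics/t8.npz')['im'].astype(int); v=im.max(2); s=v-im.min(2)
m=((s<40)&(v>125)).astype(np.uint8); k,l,st,ce=cv2.connectedComponentsWithStats(m)
for i in range(1,k):
    w=px2w(n,[ce[i]],10)[0]
    if st[i,4]>8 and 330<w[0]<720 and -480<w[1]<40:
        W=px2w(n,np.argwhere(l==i)[:,::-1],10)[:,:2].astype(np.float32); print('bright',w[:2].round(1),cv2.minAreaRect(W))
from plan import plan; plan(445,-45,-20,-8)
b,g,r=im[...,0],im[...,1],im[...,2]
m=((g-r>40)&(b-r>40)).astype(np.uint8); W=px2w(n,np.argwhere(m)[:,::-1],66)[:,:2].astype(np.float32); print(cv2.minAreaRect(W))
E
```

```text
time_s: 100.32
eef_pos: [443.7, -117.2, -23.5]
ee_rot: [0.0, 0.757, 0.654, 0.0]
force: [0.3, -1.5, 1.5]
grip_width: 0.046
grip_force: 30.8
time_s: 101.15
eef_pos: [443.1, -117.1, 108.9]
ee_rot: [0.0, 0.757, 0.654, 0.0]
force: [0.5, 0.5, 0.1]
grip_width: 0.4
grip_force: 0.0
time_s: 101.98
eef_pos: [343.7, -278.7, 126.9]
ee_rot: [-0.0, 0.757, 0.654, 0.0]
force: [0.3, 0.4, 0.6]
grip_width: 0.397
grip_force: 0.0
[ 776.6 -140.4] size 147 44 ang -83.9 [np.int64(198), np.int64(181)]
[659.8  66.7] size 109 102 ang 167.9 [np.int64(130), np.int64(137)]
[384.6 761.3] size 550 40 ang 0.1 [np.int64(121), np.int64(118)]
[ 582.6 -769.3] size 58 41 ang 91.8 [0, np.int64(195)]
[483.3 390.2] size 115 103 ang 47.8 [np.int64(212), np.int64(189)]
[ 496.7 -273.7] size 83 19 ang -9.8 [np.int64(347), np.int64(331)]
[ 488.4 -327.6] size 83 14 ang -9.5 [np.int64(448), np.int64(420)]
[ 440.5 -359.7] size 154 37 ang 146.6 [np.int64(367), np.int64(474)]
[445.6 -63.7] size 135 40 ang -105.0 [np.int64(131), np.int64(188)]
[270.5 164.2] size 199 33 ang 125.9 [np.int64(166), np.int64(211)]
[178.2 -74.4] size 112 55 ang 90.2 [np.int64(398), np.int64(448)]
bright [ 569.1 -288.4] ((566.5586547851562, -288.28961181640625), (8.028671264648438, 48.69435501098633), 84.42537689208984)
bright [ 555.4 -341.8] ((555.394775390625, -340.9794616699219), (9.664819717407227, 48.56584548950195), 84.82862091064453)
bright [ 544.9 -396.7] ((544.9188232421875, -397.7844543457031), (9.174406051635742, 54.26517868041992), 77.78831481933594)
bright [ 439.8 -128.6] ((440.0013122558594, -124.2770767211914), (9.40499210357666, 28.374530792236328), 1.7529280185699463)
at [ 343.8 -278.5  126.9] psi -8.3 t 102.0 tool shift [245.7  66.3 147. ] len 294 F [0.4 0.1 0.4] w 0.396
 turn units [-0.00095493 -0.00190986 -0.05347606]  shift if turned first [245.3  67.7 146.9]
((345.107666015625, -40.48849868774414), (64.43247985839844, 43.00510025024414), 68.94232177734375)
```

```bash
python3 - <<'E'
from drv import *
n='t8'; im=np.load('pics/t8.npz')['im'].astype(int); v=im.max(2); s=v-im.min(2)
for X in range(-4,-150,-8):
    q=np.arange(400,491,3.); u=w2px(n,np.c_[q,np.full(len(q),X),np.full(len(q),20)]); u=u.round().astype(int); 
    val=np.array([s[y,x] for x,y in u]); vv=np.array([v[y,x] for x,y in u]); d=q[val<15]; print(X,d.min() if len(d) else None,d.max() if len(d) else None,len(d)*3, vv[val<15].mean().round() if len(d) else '')
E
```

```text
-4 454.0 469.0 18 53.0
-12 451.0 469.0 21 59.0
-20 448.0 466.0 21 57.0
-28 448.0 466.0 21 60.0
-36 445.0 466.0 24 61.0
-44 445.0 463.0 21 60.0
-52 445.0 460.0 18 60.0
-60 442.0 460.0 21 53.0
-68 439.0 457.0 21 50.0
-76 442.0 457.0 18 52.0
-84 439.0 454.0 18 79.0
-92 442.0 448.0 9 107.0
-100 442.0 445.0 6 112.0
-108 442.0 448.0 9 111.0
-116 445.0 448.0 6 110.0
-124 442.0 445.0 6 118.0
-132 439.0 445.0 9 154.0
-140 None None 0 
-148 None None 0
```

```bash
python3 -m inch '31.9 9.5 0 0 0 0;31.9 9.5 0 0 0 0;31.9 9.5 0 0 0 0;31.9 9.5 0 0 0 0;31.9 9.5 0 0 0 0;31.9 9.5 0 0 0 0;31.9 9.5 0 0 0 0;31.9 9.5 0 0 0 0;0 0 20 0 0 0;0 0 20 0 0 0' .55 40
python3 -m inch '0 0 20 0 0 0;0 0 20 0 0 0;0 0 20 0 0 0;0 0 15 0 0 0;0 0 10 0 0 0;0 0 10 0 0 0;0 0 5 0 0 0;0 0 5 0 0 0;0 0 4 0 0 0;0 0 0 0 0 0'
python3 -m inch '0 0 0 0 0 0;0 0 0 0 0 0;0 0 0 0 0 0;0 0 0 0 0 0;0 0 0 0 0 0;0 0 0 0 0 0;0 0 0 0 0 0;0 0 0 0 0 0;0 0 0 0 0 0;0 0 0 0 0 0' 0 40
python3 -m inch '0 0 -5 0 0 0;0 0 -10 0 0 0;0 0 -20 0 0 0;0 0 -20 0 0 0;0 0 -20 0 0 0;0 0 -25 0 0 0;0 0 0 0 0 0;0 0 0 0 0 0;0 0 0 0 0 0;0 0 0 0 0 0'
python3 plan.py 467 -440.1 75 80.4
```

```text
time_s: 102.87
eef_pos: [456.8, -35.5, 87.0]
ee_rot: [0.001, 0.755, 0.655, 0.001]
force: [0.2, -0.5, -1.0]
grip_width: 0.549
grip_force: 0.0
time_s: 103.7
eef_pos: [455.9, -37.9, -22.6]
ee_rot: [-0.0, 0.757, 0.654, -0.0]
force: [0.7, 0.4, 0.5]
grip_width: 0.548
grip_force: 0.0
time_s: 104.53
eef_pos: [456.5, -38.2, -21.8]
ee_rot: [0.001, 0.757, 0.654, 0.0]
force: [-0.1, 0.1, 5.3]
grip_width: 0.266
grip_force: 40.2
time_s: 105.37
eef_pos: [455.4, -37.8, 76.9]
ee_rot: [-0.001, 0.757, 0.654, -0.0]
force: [0.4, 1.3, -0.8]
grip_width: 0.268
grip_force: 39.5
at [455.4 -37.8  76.9] psi -8.4 t 105.4 tool shift [-396.3   70.     1.6] len 402 F [ 0.4  1.3 -0.8] w 0.268
 turn units [-1.24140856e-02 -1.62338042e-02 -1.47947252e+01]  shift if turned first [ -78.5 -394.7    1.9]
```

```bash
python3 -m inch '-39.2 7 0 0 0 0;-39.2 7 0 0 0 0;-39.2 7 0 0 0 0;-39.2 7 0 0 0 0;-39.2 7 0 0 0 0;-39.2 7 0 0 0 0;-39.2 7 0 0 0 0;-39.2 7 0 0 0 0;-39.2 7 0 0 0 0;-39.2 7 0 0 0 0' >/dev/null
python3 -m inch '0 0 0 0 0 -1;0 0 0 0 0 -1;0 0 0 0 0 -1;0 0 0 0 0 -1;0 0 0 0 0 -1;0 0 0 0 0 -1;0 0 0 0 0 -1;0 0 0 0 0 -1;0 0 0 0 0 -1;0 0 0 0 0 -1' >/dev/null
python3 -m inch '0 0 0 0 0 -1;0 0 0 0 0 -1;0 0 0 0 0 -1;0 0 0 0 0 -1;0 0 0 0 0 -.8;0 0 0 0 0 0;0 0 0 0 0 0;0 0 0 0 0 0;0 0 0 0 0 0;0 0 0 0 0 0'
python3 plan.py 467.7 -436.2 -17 80.4
```

```text
time_s: 107.87
eef_pos: [468.2, -436.0, 77.5]
ee_rot: [-0.0, 0.084, 0.996, 0.0]
force: [-0.7, 0.6, -0.1]
grip_width: 0.271
grip_force: 39.6
at [ 468.2 -436.    77.5] psi 80.4 t 107.9 tool shift [ 0.5 -0.3 94.5] len 95 F [-0.7  0.6 -0.1] w 0.271
 turn units [ 0.00190986 -0.00190986 -0.00572958]  shift if turned first [ 0.5 -0.3 94.5]
```

```bash
python3 -m inch '0 0 15 0 0 0;0 0 15 0 0 0;0 0 15 0 0 0;0 0 15 0 0 0;0 0 12 0 0 0;0 0 8 0 0 0;0 0 6 0 0 0;0 0 5 0 0 0;0 0 2 0 0 0;0 0 1 0 0 0'
python3 -m inch '0 0 .5 0 0 0;0 0 .5 0 0 0;0 0 0 0 0 0;0 0 0 0 0 0;0 0 0 0 0 0;0 0 0 0 0 0;0 0 0 0 0 0;0 0 0 0 0 0;0 0 0 0 0 0;0 0 0 0 0 0'
python3 -m inch '0 0 0 0 0 0;0 0 0 0 0 0;0 0 0 0 0 0;0 0 0 0 0 0;0 0 0 0 0 0;0 0 0 0 0 0;0 0 0 0 0 0;0 0 0 0 0 0;0 0 0 0 0 0;0 0 0 0 0 0' .4 40
python3 -m inch '0 0 -5 0 0 0;0 0 -10 0 0 0;0 0 -20 0 0 0;0 0 -20 0 0 0;0 0 -20 0 0 0;0 0 -20 0 0 0;0 0 -20 0 0 0;0 0 -20 0 0 0;0 0 -25 0 0 0;0 0 0 0 0 0'
python3 plan.py 330 -150 200
```

```text
time_s: 108.7
eef_pos: [468.4, -436.2, -16.2]
ee_rot: [0.0, 0.083, 0.997, -0.0]
force: [0.1, 0.8, 0.1]
grip_width: 0.267
grip_force: 39.6
time_s: 109.53
eef_pos: [468.5, -436.3, -16.7]
ee_rot: [0.0, 0.083, 0.997, -0.0]
force: [-0.9, 0.8, 6.0]
grip_width: 0.269
grip_force: 40.3
time_s: 110.37
eef_pos: [468.2, -436.1, -17.3]
ee_rot: [-0.0, 0.083, 0.997, 0.0]
force: [0.2, -0.1, -0.1]
grip_width: 0.401
grip_force: 0.0
time_s: 111.2
eef_pos: [469.6, -437.7, 149.1]
ee_rot: [0.003, 0.083, 0.997, -0.004]
force: [-0.4, -0.3, 1.4]
grip_width: 0.402
grip_force: 0.0
at [ 469.6 -437.7  149.1] psi 80.4 t 111.2 tool shift [185.1 260.2 -53.9] len 324 F [-0.4 -0.3  1.4] w 0.402
 turn units [-0.06207043  0.06398029  0.        ]  shift if turned first [185.4 260.5 -50.9]
```

```bash
python3 -m inch '18.5 26 -5 0 0 0;18.5 26 -5 0 0 0;18.5 26 -5 0 0 0;18.5 26 -5 0 0 0;18.5 26 -5 0 0 0;18.5 26 -5 0 0 0;18.5 26 -5 0 0 0;18.5 26 -5 0 0 0;18.5 26 -5 0 0 0;18.5 26 -5 0 0 0'
python3 - <<'E'
from drv import *
n='t9'; im=grab(  'top',n).astype(int); v=im.max(2); s=v-im.min(2)
def rc(m,z,lab,c0,r):
    yy,xx=np.nonzero(m); W=px2w(n,np.c_[xx,yy].astype(float),z)[:,:2]; W=W[np.hypot(*(W-c0).T)<r].astype(np.float32)
    R=cv2.minAreaRect(W); b=cv2.boxPoints(R); e=b[1]-b[0] if np.linalg.norm(b[1]-b[0])>np.linalg.norm(b[2]-b[1]) else b[2]-b[1]
    print(lab,np.round(R[0],1),np.round(R[1],1),'long %.1f'%(np.degrees(np.arctan2(e[1],e[0]))%180),len(W))
for c in ((474,388.5),(658.5,65)):
    rc((s<32)&(v>115),136,'spk',c,48); rc((s<32)&(v<=100),70,'plat',c,62)
    print('pred corners check expect long',60.1 if c[0]<500 else 77)
ex=np.array([.9863,-.165]);ey=np.array([.165,.9863]);c=np.array([510.3,-362])
for y in (84,28,-28,-80):
    L=[]
    for d in (-62,-50,-40,-30,-20,-5,40,50,60):
        o=np.arange(-20,20.1,1.); h=c+d*ex+y*ey; u=w2px(n,np.c_[h+o[:,None]*ey,np.full(len(o),18)]).astype(np.float32)
        w=cv2.remap(s.astype(np.float32),u[None,:,0],u[None,:,1],1)[0]; w=np.clip(45-w,0,None); L.append(round(float((w*o).sum()/max(w.sum(),1)),1))
    print('drv y',y,'lateral centroid handle..shaft',L)
E
```

```text
time_s: 112.03
eef_pos: [328.1, -147.5, 193.2]
ee_rot: [0.0, 0.084, 0.997, -0.0]
force: [0.3, 0.0, 0.5]
grip_width: 0.398
grip_force: 0.0
spk [473.1 389.1] [65.9 41.5] long 61.1 325
plat [476.3 378.8] [111.4  95.8] long 47.8 631
pred corners check expect long 60.1
spk [655.2  65.3] [65.1 48. ] long 81.2 324
plat [649.3  64.7] [ 98.1 101.4] long 167.5 486
pred corners check expect long 77
drv y 84 lateral centroid handle..shaft [0.9, 0.4, 0.8, 0.7, 0.3, 0.5, -0.2, -0.3, -0.9]
drv y 28 lateral centroid handle..shaft [0.2, 0.8, 0.7, 0.8, 0.4, 0.8, 0.5, 0.6, 0.7]
drv y -28 lateral centroid handle..shaft [1.8, 1.7, 1.4, 1.5, 1.8, 1.5, 1.2, 1.0, 0.6]
drv y -80 lateral centroid handle..shaft [0.4, 0.4, 0.3, -0.1, 0.4, 0.2, 0.2, -0.7, -0.2]
```

```bash
python3 -c "
from rig import ctrl
print(ctrl.finish_job())"
```

```text
the job is handed in; nothing more can be done
None
```

Both stands are pushed home with a speaker upright on each. All four screwdrivers lie in the tray in line with its walls, handles toward the robot, and the job was handed in at about 112 s; the last check came from camera measurements only, because the picture allowance was used up, and did not re-measure the remote, white box or mug.

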